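# Pry open the sloping spares case and pick out the relay

### The arm

A 7-joint arm with a two-finger parallel gripper is mounted at the origin on the work surface. World frame = base frame: x ahead of the robot, y to its left, z up, the work surface at z = 0. Lengths are in m, angles in rad, forces in N, time in s.
With the tool pointing down it reaches from about 0.4 to 0.875 m from the base axis. Payload 19.3 kg.
Tool frame: the origin (TCP) lies between the finger pads; the fingertips stand 17 mm ahead of it and the grasp point (between the pads) lies 2 mm behind it (bot.tips_ahead is the z of the fingertips in the tool frame, in m); z points along the fingers, y is the direction in which the jaws open and shut (so a half turn about z gives the same grasp; the last joint's range is limited). The gripper opens to 85 mm and grips with 20 to 120 N. Pads are 22 mm wide; open, the fingers measure 114 mm over their backs; the gripper's body (76 mm by 85 mm) begins 54 mm behind the grasp point. The pads swing forward as they close: fully open they stand 13 mm farther back than shut.
Start: joints at [-1.217, 0.521, -0.036, 1.599, 0.021, 1.021, -0.113], TCP at [0.257, 0.57, 0.248] pointing down, gripper open.
Joint ranges: [-2.91, 2.91], [-0.3, 2.13], [-1.5, 1.42], [0.17, 2.43], [-1.26, 4.41], [0.16, 1.93], [-2.52, 2.52]. Speed limits (rad/s): [1.89, 1.89, 2.39, 2.39, 3.01, 3.01, 3.01].

### API

Orientations are given as [roll, pitch, yaw] about the fixed x, y, z axes, in that order (R = Rz(yaw) Ry(pitch) Rx(roll)).
In Python, from workcell import telemetry, cams, job, bot gives the robot as it stands.
- The arm moves only by the tool arm_command, never from a script. Its argument "deltas" is a list of rows, each a list of 7 numbers: the opening, from -1 (shut) to 1 (fully open), so that 0 is half open, then the shift along the tool's x, y, z normalised to -1 to 1, where 1 is 150 mm, then the turn, a rotation vector about the tool's x, y, z normalised to -1 to 1, where 1 is 45 degrees. In form: [[hand, tx, ty, tz, rx, ry, rz], ...]. A call has 1 to 8 rows; each row is the pose to reach, as a shift and turn from the pose commanded when the call began, along the tool's axes at that moment; what a row does not reach only later rows make up. A row lasts 1/8 s, in which the tool goes at most 62.5 mm and 10.7 degrees, less where a joint would pass 70% of its speed; a pose out of reach is approached as far as the arm can. A call with a number of a shift or a turn outside -1 to 1 is refused whole. A call with a gripper value outside its range is refused whole. The fingers move at their own pace and stop on an object; "newtons" is the grip in N (left out, the last holds). Time passes only in rows, so rows that repeat a pose let the fingers close. It gives the time, the measured TCP pose, the force and the opening at its end, in the units of the state.
- telemetry.observe(): the state, without advancing time (a new reading comes with each control period).
- cams.grab_frame(name): name is "scene" or "side" or "wrist"; returns the picture (480x640x3 uint8, blue, green, red); there is no depth.
- cams.get_calibration(name): a dict with "fx", "fy", "cx", "cy" (pixels), "R" (3x3) and "t" (3): a world point X has camera coordinates R X + t. Camera axes: x right, y down, z forward; pixel columns grow to the right and rows downward; lengths in m; the calibration is good to about 2 mm. A picture is of the moment at which its call begins: read the wrist's pose just before it. get_calibration takes no time and is no camera call; for the wrist camera it gives the pose at the moment of the call.
- job.job_done(): hands the job in, once; it reports no verdict.
The state is a dict: "clock": time; "qpos": joint angles; "qd": joint speeds; "joint_efforts": joint torques, N m; "position": TCP position; "tool_rot": TCP orientation; "force": force on the tool from outside, world axes, zero at the start; "moment": the same for the moment, N m; "grip_width": finger opening in m.
Only numpy, scipy, OpenCV 4.12 (cv2) and the standard library are available. Lean on these libraries where they do the work, as an engineer would, in place of code of your own. Each camera call takes 0.05 s, during which the arm holds its last target.

### The job

The cover of the sloping spares case has no handle: take the pry blade from its rubber mat, lever the cover up with the blade at the slot along its front edge, and push it wide open, to about square with the case's sloping top, keeping the gripper and arm off the cover. Lay the blade flat back on its mat, then take the relay out of the case and set it down gently, upright, in the empty blue picking bin beside the case, leaving the cover open and the other things where they are.

Things in the scene. Friction and masses are not known exactly. Their poses are not given: they have to be found in the camera images.
- case: Fixed grey steel case, 170 deep (x) x 200 wide (y). Origin: centre of its underside, on the bench; x to its high back, z up. Top slopes 20 degrees: closed cover's underside 120 high at the front face (x=-85), 182 at the back (x=+85), at the hinge. Walls 8 thick, back block 26. Front wall's top z=106: a slot 14 high under the cover's front edge, 184 wide. Inner floor level, z=65.
- slot (a point): Centre of that slot, in the front wall's outer face: case frame (-85, 0, 113); axes as the case. The blade goes in here along the slope, rising 20 degrees towards the back.
- cover (a joint): Hinge angle of the aluminium cover (181 down the slope x 200 x 6 thick, 0.2 kg): 0 closed, grows as its front edge swings up and back, stop 1.6 rad. Axis along case y through case (85, 0, 182). Stiff hinge (friction 0.25 N m): stays where left; lifting takes 2.5 N at the front edge. Even at the stop it leans 20 degrees from upright to the front, over the inside.
- cover_edge (a point): Middle of the cover's front edge, on its underside; moves with the cover. Its x axis runs along the cover towards the hinge, z out of the cover's outer face.
- pry: Loose pry blade, 0.12 kg, lying on the mat: wooden handle 90 long (x) x 22 wide (y) x 30 high (z), then a flat steel blade 75 long x 26 wide x 3 thick, level with the middle of the handle's height. Origin: centre of the handle's underside; x points to the blade. Blade centre plane at z=15, tip at x=120. Its mass centre is about x=23.
- pry_mid (a point): Middle of the pry handle: on its axis, 15 above the origin of pry; axes as pry.
- mat: Fixed black rubber mat 220 (x) x 120 (y) x 3 thick, left or right in front of the case. Origin: centre of its underside; x along its length.
- relay: Loose plug-in relay, a grey block on a black base, 36 (x) x 30 (y) x 70 high, about 0.09 kg, standing on the case's inner floor. Origin: centre of its underside, z up.
- bin: Fixed open blue picking bin 180 (x) x 150 (y) x 60 high, walls and floor 4 thick, empty, on the other side from the mat. Origin: centre of its underside, z up.
- tape: Bystander: roll of paper tape lying flat, 72 across, 24 high, on the bench in front of the case. Origin: centre of its underside.
- spray: Bystander: tall closed can, 54 across, 170 high. Origin: centre of its underside.
- jar: Bystander: white jar, 60 across, 85 high. Origin: centre of its underside.
- carton_a: Bystander: carton 80 (x) x 90 (y) x 60 high. Origin: centre of its underside.
- carton_b: Bystander: carton 90 (x) x 80 (y) x 85 high. Origin: centre of its underside.
- driver: Bystander: screwdriver lying crosswise on the bench in front of the case, black handle, about 200 long along its x axis. Origin: on its underside.

How it is judged:
On the way, in this order (a step that is already met when the one before it is completed fails the run):
1. the cover is levered up by the blade: open more than 0.12 rad with the blade pressing on it (value of joint cover above 0.12 rad and contact force between pry and cover above 0.3 N), for 0.1 s.
2. the cover is wide open (over 1.35 rad) (value of joint cover above 1.35 rad), for 0.2 s.
3. the pry blade lies flat and still on its mat (x of pry in the frame of mat between -0.1 and 0.1 m and y of pry in the frame of mat between -0.055 and 0.055 m and z of pry_mid in the frame of mat below 0.024 m and angle between the z axis of pry and the z axis of mat, either way round below 0.15 rad and linear speed of pry below 0.02 m/s), for 0.2 s.
4. the relay stands upright and still on the floor of the bin (x of relay in the frame of bin between -0.08 and 0.08 m and y of relay in the frame of bin between -0.065 and 0.065 m and z of relay in the frame of bin below 0.012 m and angle between relay's own z axis and vertical below 0.15 rad and linear speed of relay below 0.02 m/s), for 0.2 s.
At the end, for the whole second after the job is handed in: The cover is open more than 1.35 rad (it stops at 1.6); the pry blade lies flat on its mat, handle's middle over the mat, its broad side level (within 0.15 rad), either way round or up and at rest; the relay stands upright (within 0.15 rad) on the floor of the blue bin, at rest; both released (all of step 3 and all of step 4 and value of joint cover above 1.35 rad); the robot touches nothing.
It fails at once if the gripper or arm presses on the cover (over 2 N) (contact force between any of the fingers, the arm and cover above 2 N).
It fails at once if the relay is dropped (faster than 0.7 m/s while not held) (linear speed of relay above 0.7 m/s and contact force between the fingers and relay below 0.2 N).
It fails at once if a bystander is moved by more than 30 mm (distance of any of tape, spray, jar, carton_a, carton_b, driver from where it was at the start of the episode above 0.03 m).
It also fails if it takes over 72 s, if anything falls off the work surface, if the arm or the gripper's body presses on something with over 40 N, if the wrist force passes 120 N, or if a joint passes its speed limit or range.

## Working session

There is one attempt and no reset: what is moved stays moved. The work goes in short steps, Python scripts to look and compute and a tool call to move; the robot and the scene stay as the last step left them, time stands still between calls to the robot, and variables do not carry over. Pictures are saved under pics/ and viewed, and the job is handed in when it is done.

Besides the shell and the picture viewer there is one more tool, called as name(argument=value, ...) on one line, values as JSON. arm_command: Moves the arm, as the interface text tells. Its arguments: {"type":"object","properties":{"deltas":{"type":"array","items":{"type":"array","items":{"type":"number"}}},"newtons":{"type":"number"}},"required":["deltas"]}

```bash
ls; mkdir -p pics
python3 - <<'E'
from workcell import telemetry, cams, job, bot
import cv2
print(telemetry.observe())
for n in ["scene","side","wrist"]:
    cv2.imwrite(f"pics/a_{n}.png",cams.grab_frame(n)); print(n,cams.get_calibration(n))
E
```

```text
pics
{'clock': 0.0, 'qpos': array([-1.21720461,  0.52203518, -0.03633953,  1.5999968 ,  0.02116478,
        1.02108585, -0.11280352]), 'qd': array([ 2.33632093e-04, -1.10152852e-04, -1.66853070e-03, -9.82106322e-05,
       -5.60966850e-04, -8.72513273e-04, -1.78504221e-04]), 'joint_efforts': array([ 1.40121825e-03, -9.27081800e+01,  1.98090255e+00, -3.69938314e+01,
        1.79053185e-02,  7.88242993e-03, -8.89507135e-06]), 'position': array([0.25690035, 0.56941629, 0.2477164 ]), 'tool_rot': array([-3.14045152e+00,  4.49186163e-05,  2.71777936e+00]), 'force': array([-0.56431634, -0.73866188,  0.65831155]), 'moment': array([-0.00946218, -0.02118535,  0.07131852]), 'grip_width': 0.0850416474812719}
scene {'fx': 594.1403925544914, 'fy': 594.1403925544914, 'cx': 320.73754469023055, 'cy': 247.4176804039913, 'R': array([[-0.53218499,  0.84655677, -0.01098941],
       [ 0.70842077,  0.43816358, -0.55331066],
       [-0.46359373, -0.30224876, -0.83290248]]), 't': array([ 0.28891917, -0.33908284,  1.89128511])}
side {'fx': 578.7724337308234, 'fy': 578.7724337308234, 'cx': 327.0461418771914, 'cy': 240.27304703559105, 'R': array([[ 0.69334587, -0.72037653, -0.01814294],
       [-0.48600131, -0.44887927, -0.7498734 ],
       [ 0.53204721,  0.52873912, -0.66133253]]), 't': array([-0.37428381,  0.38835844,  1.03326944])}
wrist {'fx': 409.7919721290923, 'fy': 409.7919721290923, 'cx': 315.3575895297583, 'cy': 235.1239089472694, 'R': array([[ 4.11411071e-01,  9.11449801e-01, -4.36661324e-04],
       [ 8.72917178e-01, -3.93880261e-01,  2.87878344e-01],
       [ 2.62214667e-01, -1.18817507e-01, -9.57666888e-01]]), 't': array([-0.62446227, -0.03721811,  0.37833205])}
```

View pics/a_scene.png

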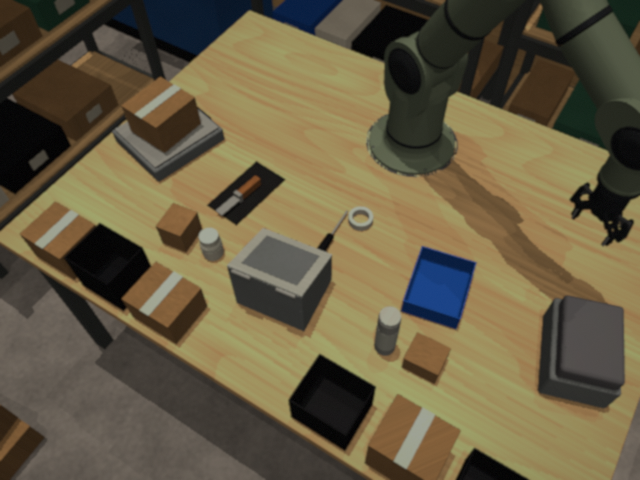

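View pics/a_side.png

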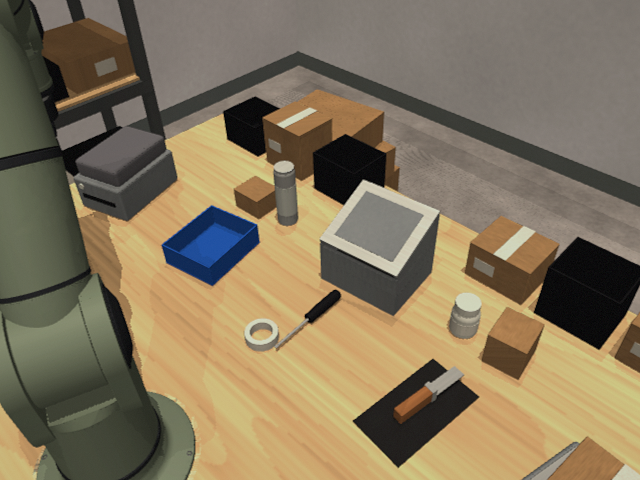

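View pics/a_wrist.png

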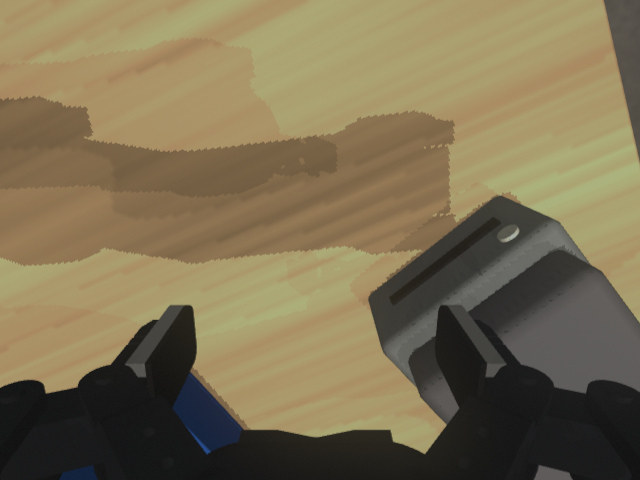

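Run:
```python
import cv2,numpy as np
a=cv2.imread("pics/a_scene.png");b=cv2.imread("pics/a_side.png")
def crop(im,x,y,w,h,s,n):
    cv2.imwrite(n,cv2.resize(im[y:y+h,x:x+w],None,fx=s,fy=s,interpolation=cv2.INTER_CUBIC))
crop(a,200,150,150,190,4,"tmp.png")
crop(a,200,150,180,150,4,"pics/b_sc1.png")
crop(a,220,220,140,120,5,"pics/b_sc2.png")
crop(b,300,170,160,150,5,"pics/b_si1.png") if 0 else crop(b,300,170,160,150,4,"pics/b_si1.png")
crop(b,340,340,150,140,4,"pics/b_si2.png")
```

```text
(no output)
```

View pics/b_sc1.png

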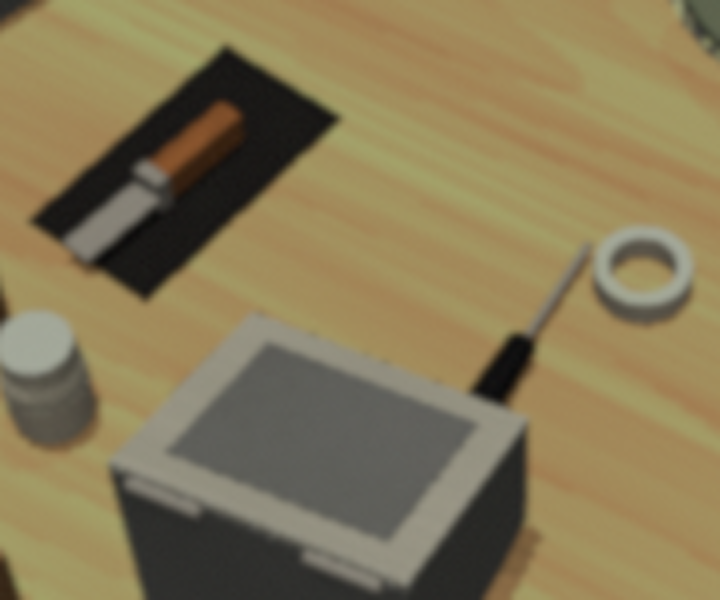

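View pics/b_si1.png

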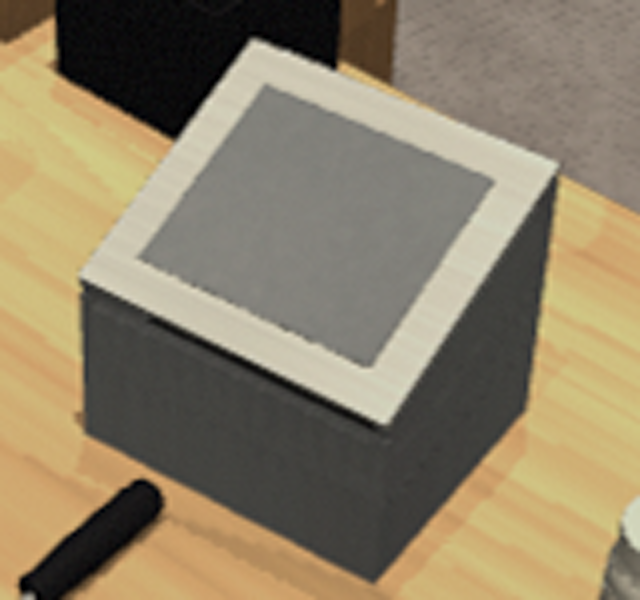

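View pics/b_si2.png

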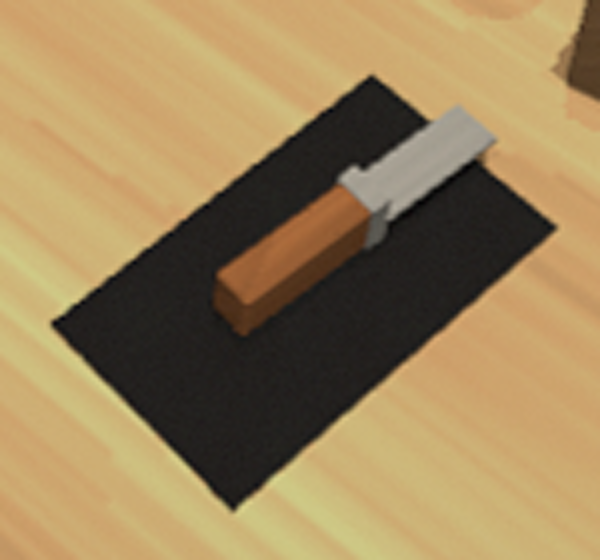

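View pics/b_sc2.png

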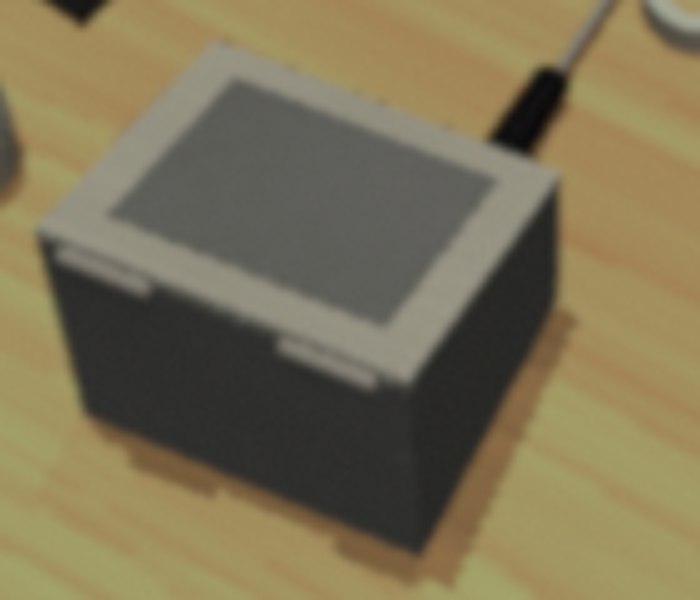

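```bash
cat > h.py <<'E'
import numpy as np
C={}
def cal(n):
    from workcell import cams
    if n=="wrist": return cams.get_calibration(n)
    if n not in C: C[n]=cams.get_calibration(n)
    return C[n]
def ray(c,u,v):
    d=np.array([(u-c['cx'])/c['fx'],(v-c['cy'])/c['fy'],1.]);R=np.array(c['R'])
    d=R.T@d;return -R.T@np.array(c['t']),d/np.linalg.norm(d)
def onz(c,u,v,z):
    o,d=ray(c,u,v);return o+d*(z-o[2])/d[2]
def tri(ca,pa,cb,pb):
    o1,d1=ray(ca,*pa);o2,d2=ray(cb,*pb)
    A=np.c_[d1,-d2];s=np.linalg.lstsq(A,o2-o1,rcond=None)[0]
    p=o1+d1*s[0];q=o2+d2*s[1];return (p+q)/2,np.linalg.norm(p-q)
def proj(c,X):
    p=np.array(c['R'])@X+c['t'];return p[0]/p[2]*c['fx']+c['cx'],p[1]/p[2]*c['fy']+c['cy']
E
python3 - <<'E'
from h import *
np.set_printoptions(precision=4,suppress=True)
a,b=cal("scene"),cal("side")
print("cams",ray(a,320,240)[0],ray(b,320,240)[0])
s1=lambda x,y:(x/4+200,y/4+150); s2=lambda x,y:(x/5+220,y/5+220)
t1=lambda x,y:(x/4+300,y/4+170); t2=lambda x,y:(x/4+340,y/4+340)
P={}
for n,p,q in [("FL",s2(222,42),t1(388,425)),("FR",s2(558,178),t1(82,275)),("BL",s2(40,233),t1(556,165)),("BR",s2(408,385),t1(255,38))]:
    print(n,*tri(a,p,b,q))
for p in [(228,45),(340,118),(148,298),(32,218)]: print("mat sc",onz(a,*s1(*p),.003))
for p in [(52,323),(233,510),(556,228),(372,76)]: print("mat si",onz(b,*t2(*p),.003))
for p in [(340,185),(372,212),(218,275),(248,305)]: print("handle top si",onz(b,*t2(*p),.033))
for p in [(460,108),(495,140)]: print("tip si",onz(b,*t2(*p),.0195))
print("tip tri",tri(a,s1(65,240),b,t2(460,108)),tri(a,s1(92,262),b,t2(495,140)))
print("tip tri sw",tri(a,s1(65,240),b,t2(495,140)),tri(a,s1(92,262),b,t2(460,108)))
for p in [(220,100),(243,115),(150,160),(165,170)]: print("handle top sc",onz(a,*s1(*p),.033))
for p in [(375,580),(85,433),(525,410)]: print("case base si",onz(b,*t1(*p),0))
for p in [(85,412),(415,555)]: print("case base sc",onz(a,*s2(*p),0))
E
```

```text
cams [1.2708 0.4756 1.3908] [-0.1015 -0.6416  0.9678]
FL [ 0.5937 -0.1457  0.1217] 0.007800732524651369
FR [0.5721 0.0506 0.1216] 0.0034365258852224
BL [ 0.7624 -0.1243  0.1818] 0.0035213620791211225
BR [0.7397 0.0719 0.1837] 0.003385753326799394
mat sc [ 0.3303 -0.3676  0.003 ]
mat sc [ 0.3457 -0.2521  0.003 ]
mat sc [ 0.5582 -0.2756  0.003 ]
mat sc [ 0.5446 -0.3922  0.003 ]
mat si [ 0.3417 -0.2578  0.003 ]
mat si [ 0.3281 -0.3759  0.003 ]
mat si [ 0.5451 -0.3996  0.003 ]
mat si [ 0.5577 -0.2824  0.003 ]
handle top si [ 0.4755 -0.3201  0.033 ]
handle top si [ 0.4737 -0.3399  0.033 ]
handle top si [ 0.3982 -0.3086  0.033 ]
handle top si [ 0.3955 -0.3282  0.033 ]
tip si [ 0.5603 -0.3316  0.0195]
tip si [ 0.5561 -0.3548  0.0195]
tip tri (array([ 0.5582, -0.3387,  0.0283]), np.float64(0.011412751927426449)) (array([ 0.5594, -0.3407,  0.0027]), np.float64(0.024156881460781245))
tip tri sw (array([ 0.5564, -0.3525,  0.017 ]), np.float64(0.004385175410687527)) (array([ 0.5613, -0.3269,  0.014 ]), np.float64(0.00796496866296644))
handle top sc [ 0.3983 -0.3227  0.033 ]
handle top sc [ 0.4012 -0.2995  0.033 ]
handle top sc [ 0.4722 -0.3329  0.033 ]
handle top sc [ 0.474  -0.3179  0.033 ]
case base si [ 0.5976 -0.148   0.    ]
case base si [0.5704 0.0484 0.    ]
case base si [ 0.7614 -0.1292  0.    ]
case base sc [ 0.7617 -0.1248  0.    ]
case base sc [0.7391 0.0694 0.    ]
```

```bash
cat >> h.py <<'E'
from scipy.spatial.transform import Rotation as Ro
def Rt(rpy): return Ro.from_euler('xyz',rpy)
def state():
    from workcell import telemetry
    return telemetry.observe()
def row(tp,trpy,hand=None,s=None,base=None):
    "delta for target TCP pos/rpy (rpy or Rotation) from measured pose (or base=(pos,Rot))"
    if base is None:
        s=s or state(); p0=np.array(s['position']);R0=Rt(s['tool_rot'])
    else: p0,R0=base
    R1=trpy if isinstance(trpy,Ro) else Rt(trpy)
    d=R0.inv().apply(np.array(tp)-p0)/.15
    r=(R0.inv()*R1).as_rotvec()/(np.pi/4)
    return np.round(np.r_[d,r],3)
def gr(n,fn=None):
    from workcell import cams
    import cv2
    c=cams.get_calibration(n);im=cams.grab_frame(n)
    if fn: cv2.imwrite("pics/"+fn+".png",im)
    return im,c
E
python3 - <<'E'
from h import *
np.set_printoptions(precision=3,suppress=True)
c=cal("wrist");s=state();R=Rt(s['tool_rot'])
print(R.as_matrix())
print(R.inv().apply(ray(c,320,240)[0]-s['position']), R.inv().as_matrix()@np.array(c['R']).T)
# waypoints
for p,y in [((.42,.40,.33),2.2),((.52,.1,.33),1.3),((.5,-.2,.33),.5),((.40,-.32,.30),-.14)]:
    print(row(p,(np.pi,0,y)))
from workcell import bot; print([x for x in dir(bot) if x[0]!='_'])
E
```

```text
[[-0.912  0.411 -0.   ]
 [ 0.411  0.912 -0.001]
 [-0.    -0.001 -1.   ]]
[ 0.073 -0.    -0.125] [[-0.    -0.958 -0.288]
 [ 1.    -0.     0.   ]
 [-0.    -0.288  0.958]]
[-1.456 -0.583 -0.547 -0.001  0.     0.659]
[-2.886 -2.132 -0.545 -0.001  0.001  1.805]
[-3.587 -4.01  -0.544 -0.     0.001  2.824]
[-3.308 -5.014 -0.343 -0.     0.002  3.639]
['IKError', 'tips_ahead']
```

Run:
```python
from h import *
np.set_printoptions(precision=2,suppress=True)
s=state();b=(np.array(s['position']),Rt(s['tool_rot']))
N=6;a0,a1=np.arctan2(b[0][1],b[0][0]),np.arctan2(-.325,.40)
for i in range(1,N+1):
    f=i/N;a=a0+(a1-a0)*f;r=.61+(.515-.61)*f+.03*np.sin(np.pi*f);z=.248+(.32-.248)*min(1,2*f)
    p=np.array([r*np.cos(a),r*np.sin(a),z]);y=2.718+(-.14-2.718)*f
    d=row(p,(np.pi,0,y),base=b);d=np.round(d,2);print(d,p)
    b=(b[0]+b[1].apply(d[:3]*.15),b[1]*Ro.from_rotvec(d[3:]*np.pi/4))
```

```text
[-1.22 -0.29 -0.16 -0.    0.    0.61] [0.41 0.45 0.27]
[-1.23 -0.01 -0.16 -0.    0.    0.6 ] [0.52 0.31 0.3 ]
[-1.2   0.15 -0.16 -0.    0.    0.61] [0.58 0.14 0.32]
[-1.15  0.3   0.    0.    0.    0.61] [ 0.57 -0.04  0.32]
[-1.06  0.43  0.    0.    0.    0.6 ] [ 0.51 -0.2   0.32]
[-0.96  0.54  0.    0.    0.    0.61] [ 0.4  -0.32  0.32]
```

Run:
```python
from h import *
np.set_printoptions(precision=2,suppress=True)
s=state();b=(np.array(s['position']),Rt(s['tool_rot']))
N=8;a0,a1=np.arctan2(b[0][1],b[0][0]),np.arctan2(-.325,.40)
for i in range(1,N+1):
    f=i/N;a=a0+(a1-a0)*f;r=.61+(.515-.61)*f+.03*np.sin(np.pi*f);z=.248+(.32-.248)*min(1,2*f)
    p=np.array([r*np.cos(a),r*np.sin(a),z]);y=2.718+(-.14-2.718)*f
    d=row(p,(np.pi,0,y),base=b);d=np.round(d,2);print(d,p)
    b=(b[0]+b[1].apply(d[:3]*.15),b[1]*Ro.from_rotvec(d[3:]*np.pi/4))
```

```text
[-0.92 -0.21 -0.12 -0.    0.    0.46] [0.37 0.48 0.27]
[-0.93  0.01 -0.12 -0.    0.    0.45] [0.47 0.39 0.28]
[-0.91  0.09 -0.12 -0.    0.    0.45] [0.54 0.27 0.3 ]
[-0.9   0.18 -0.12 -0.    0.    0.46] [0.58 0.14 0.32]
[-0.85  0.26  0.    0.    0.    0.45] [0.58 0.   0.32]
[-0.81  0.33  0.    0.    0.    0.46] [ 0.55 -0.12  0.32]
[-0.75  0.4   0.    0.    0.    0.45] [ 0.48 -0.24  0.32]
[-0.68  0.45  0.    0.    0.    0.46] [ 0.4  -0.32  0.32]
```

arm_command(deltas=[[1, -0.46, -0.1, -0.06, 0, 0, 0.23], [1, -0.92, -0.2, -0.12, 0, 0, 0.46], [1, -0.92, -0.2, -0.12, 0, 0, 0.46]])

```text
clock: 0.52
position: [0.3739, 0.4828, 0.2668]
tool_rot: [3.141, 0.002, 2.349]
force: [-1.1, 1.0, 0.2]
grip_width: 0.0855
```

arm_command(deltas=[[1, -0.46, 0, -0.06, 0, 0, 0.23], [1, -0.93, 0.01, -0.12, 0, 0, 0.45]])

```text
clock: 0.78
position: [0.4595, 0.3981, 0.2823]
tool_rot: [-3.141, -0.0, 2.0]
force: [0.4, 0.7, -0.4]
grip_width: 0.086
```

arm_command(deltas=[[1, -0.46, 0.04, -0.06, 0, 0, 0.23], [1, -0.91, 0.09, -0.12, 0, 0, 0.45], [1, -0.91, 0.09, -0.12, 0, 0, 0.45]])

```text
clock: 1.15
position: [0.5303, 0.2771, 0.3009]
tool_rot: [3.14, 0.001, 1.644]
force: [-0.2, 0.7, -0.1]
grip_width: 0.0857
```

arm_command(deltas=[[1, -0.45, 0.09, -0.06, 0, 0, 0.23], [1, -0.9, 0.18, -0.12, 0, 0, 0.46]])

```text
clock: 1.4
position: [0.5621, 0.1611, 0.3164]
tool_rot: [-3.141, -0.0, 1.287]
force: [1.8, -0.3, 0.0]
grip_width: 0.0855
```

arm_command(deltas=[[1, -0.42, 0.13, 0, 0, 0, 0.23], [1, -0.85, 0.26, 0, 0, 0, 0.45]])

```text
clock: 1.65
position: [0.5638, 0.0356, 0.3163]
tool_rot: [-3.141, -0.0, 0.933]
force: [1.1, -0.6, -0.6]
grip_width: 0.0854
```

arm_command(deltas=[[1, -0.4, 0.16, 0, 0, 0, 0.23], [1, -0.81, 0.33, 0, 0, 0, 0.46]])

```text
clock: 1.9
position: [0.5327, -0.0854, 0.3163]
tool_rot: [-3.141, 0.0, 0.572]
force: [0.9, 0.3, -0.6]
grip_width: 0.0856
```

arm_command(deltas=[[1, -0.38, 0.2, 0, 0, 0, 0.23], [1, -0.75, 0.4, 0, 0, 0, 0.45]])

```text
clock: 2.15
position: [0.4718, -0.1946, 0.3163]
tool_rot: [-3.141, 0.0, 0.218]
force: [1.1, -0.4, -0.3]
grip_width: 0.0852
```

arm_command(deltas=[[1, -0.34, 0.22, 0, 0, 0, 0.23], [1, -0.68, 0.45, 0, 0, 0, 0.46], [1, -0.68, 0.45, 0, 0, 0, 0.46]])

```text
clock: 2.52
position: [0.3854, -0.2842, 0.3167]
tool_rot: [3.142, -0.0, -0.146]
force: [1.1, 0.7, 0.6]
grip_width: 0.0854
```

Run:
```python
from h import *
import json
im,c=gr("wrist","c1"); print(c, state()['qpos'])
im,c=gr("side","c1s")
```

```text
{'fx': 409.7919721290923, 'fy': 409.7919721290923, 'cx': 315.3575895297583, 'cy': 235.1239089472694, 'R': array([[-1.45923365e-01, -9.89295873e-01, -2.16523113e-04],
       [-9.47750937e-01,  1.39732627e-01,  2.86780325e-01],
       [-2.83680336e-01,  4.20531599e-02, -9.57996346e-01]]), 't': array([-0.22500848,  0.34836653,  0.56529017])} [-0.20324531  0.29966826  0.89865044  1.9128897  -0.26924481  1.0546145
 -0.9033454 ]
```

View pics/c1.png

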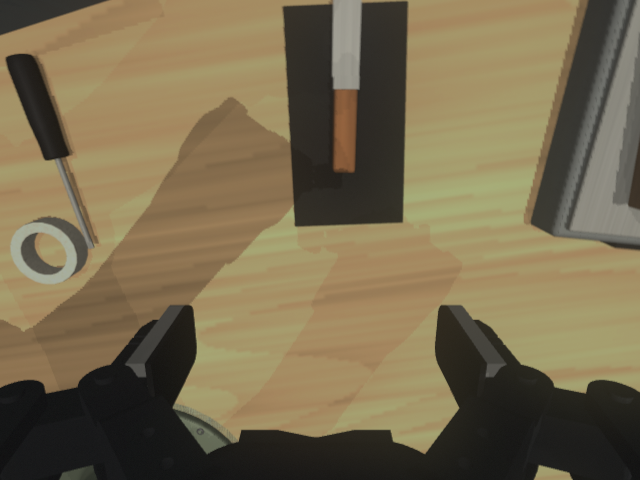

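Run:
```python
from h import *
np.set_printoptions(precision=4,suppress=True)
c=cal("wrist")
print(state()['position'],state()['tool_rot'])
for p in [(284,7),(407,2),(404,221),(295,225)]: print("mat",onz(c,*p,.003))
for p in [(333,90),(357,90),(334,168),(355,169)]: print("hand",onz(c,*p,.033))
for p in [(335,0),(361,0)]: print("blade",onz(c,*p,.0195))
# two-view height: handle front corners (side vs wrist)
b=cal("side");t2=lambda x,y:(x/4+340,y/4+340)
for pw,ps in [((333,90),t2(340,185)),((357,90),t2(372,212)),((334,168),t2(218,275)),((355,169),t2(248,305))]: print(tri(c,pw,b,ps))
for pw,ps in [((407,2),t2(556,228)),((404,221),t2(233,510)),((295,225),t2(52,323))]: print('m',tri(c,pw,b,ps))
```

```text
[ 0.3882 -0.2816  0.3164] [-3.1411  0.     -0.1383]
mat [ 0.5605 -0.2753  0.003 ]
mat [ 0.5485 -0.3922  0.003 ]
mat [ 0.3333 -0.3728  0.003 ]
mat [ 0.3454 -0.2528  0.003 ]
hand [ 0.4783 -0.3109  0.033 ]
hand [ 0.4752 -0.3333  0.033 ]
hand [ 0.4058 -0.3027  0.033 ]
hand [ 0.4019 -0.3232  0.033 ]
blade [ 0.5559 -0.3231  0.0195]
blade [ 0.5526 -0.3468  0.0195]
(array([ 0.4805, -0.3139,  0.0219]), np.float64(0.005955559074931961))
(array([ 0.4768, -0.3358,  0.0256]), np.float64(0.004433342388744229))
(array([ 0.4045, -0.3036,  0.0207]), np.float64(0.0013841796998224003))
(array([ 0.4007, -0.3244,  0.0227]), np.float64(0.0009122598817157901))
m (array([ 0.5518, -0.3958, -0.0088]), np.float64(0.0026255160935758225))
m (array([ 0.3312, -0.374 , -0.004 ]), np.float64(0.00015084635534395128))
m (array([ 0.3443, -0.2536, -0.0037]), np.float64(0.003091007595977561))
```

Run:
```python
from h import *
print(row((.4545,-.3205,.17),(np.pi,0,-.138)));print(row((.4545,-.3205,.06),(np.pi,0,-.138)))
```

```text
[ 0.473  0.196  0.976 -0.001  0.    -0.   ]
[ 4.730e-01  1.970e-01  1.709e+00 -1.000e-03  0.000e+00 -0.000e+00]
```

arm_command(deltas=[[1, 0.25, 0.1, 0.33, 0, 0, 0], [1, 0.47, 0.2, 0.66, 0, 0, 0], [1, 0.47, 0.2, 0.97, 0, 0, 0], [1, 0.47, 0.2, 0.97, 0, 0, 0], [1, 0.47, 0.2, 0.97, 0, 0, 0]])

```text
clock: 3.25
position: [0.4541, -0.3216, 0.1725]
tool_rot: [3.141, -0.001, -0.139]
force: [0.4, -0.1, 0.6]
grip_width: 0.0853
```

Run:
```python
from h import *
s=state();print(s['position'],s['tool_rot'])
gr("wrist","d1")
print(row((.4545,-.3205,.08),(np.pi,0,-.138)));print(row((.4545,-.3205,.025),(np.pi,0,-.138)))
```

```text
[ 0.45412322 -0.32160839  0.17252932] [ 3.14137139e+00 -1.16441813e-03 -1.39431919e-01]
[-0.001 -0.009  0.62   0.001 -0.003 -0.002]
[-0.002 -0.009  0.986  0.001 -0.003 -0.002]
```

View pics/d1.png

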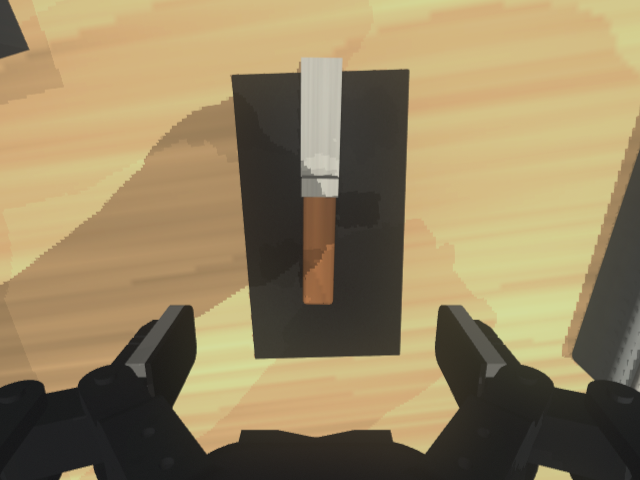

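Run:
```python
from h import *
np.set_printoptions(precision=4,suppress=True)
c=cal("wrist")
for p in [(303,303),(333,303),(303,196),(336,196)]: print("hand",onz(c,*p,.033))
for p in [(301,58),(342,58)]: print("tip",onz(c,*p,.0195))
for p in [(233,75),(409,70),(400,354),(255,358)]: print("mat",onz(c,*p,.003))
```

```text
hand [ 0.3999 -0.3055  0.033 ]
hand [ 0.397  -0.3265  0.033 ]
hand [ 0.4761 -0.3169  0.033 ]
hand [ 0.4731 -0.3383  0.033 ]
tip [ 0.5607 -0.3278  0.0195]
tip [ 0.5571 -0.3534  0.0195]
mat [ 0.5587 -0.2807  0.003 ]
mat [ 0.5453 -0.3982  0.003 ]
mat [ 0.329  -0.3746  0.003 ]
mat [ 0.3419 -0.2559  0.003 ]
```

arm_command(deltas=[[1, -0.01, 0.02, 0.33, 0, 0, 0.014], [1, -0.01, 0.02, 0.6, 0, 0, 0.014], [1, -0.01, 0.02, 0.8, 0, 0, 0.014], [1, -0.01, 0.02, 0.92, 0, 0, 0.014], [1, -0.01, 0.02, 0.98, 0, 0, 0.014], [1, -0.01, 0.02, 0.98, 0, 0, 0.014]])

```text
clock: 4.05
position: [0.4518, -0.3248, 0.0246]
tool_rot: [3.141, -0.001, -0.152]
force: [-0.2, 0.7, 0.5]
grip_width: 0.085
```

arm_command(deltas=[[-1, 0, 0, 0, 0, 0, 0], [-1, 0, 0, 0, 0, 0, 0], [-1, 0, 0, 0, 0, 0, 0], [-1, 0, 0, 0, 0, 0, 0], [-1, 0, 0, 0, 0, 0, 0]], newtons=100)

```text
clock: 4.68
position: [0.4515, -0.3247, 0.0245]
tool_rot: [-3.141, -0.0, -0.152]
force: [-2.2, 3.2, 10.2]
grip_width: 0.0203
```

arm_command(deltas=[[-1, 0, 0, -0.15, 0, 0, 0], [-1, 0, 0, -0.5, 0, 0, 0], [-1, 0, 0, -1, 0, 0, 0], [-1, 0, 0, -1, 0, 0, 0], [-1, 0, 0, -1, 0, 0, 0]])

```text
clock: 5.3
position: [0.4517, -0.3244, 0.1743]
tool_rot: [-3.141, -0.001, -0.152]
force: [0.3, 0.4, -1.3]
grip_width: 0.0207
```

Run:
```python
from h import *
s=state();print(s['position'],s['tool_rot'],s['grip_width'],s['force'])
gr("wrist","e1");gr("side","e1s");gr("scene","e1c")
import cv2
im=cv2.imread("pics/e1s.png");cv2.imwrite("pics/e1sz.png",cv2.resize(im[200:440,320:560],None,fx=2.5,fy=2.5,interpolation=cv2.INTER_CUBIC))
```

```text
[ 0.45171248 -0.32435768  0.17426969] [-3.14145983e+00 -1.07117831e-03 -1.51578355e-01] 0.020715783543123825 [ 0.31335392  0.38389839 -1.26733627]
```

View pics/e1.png

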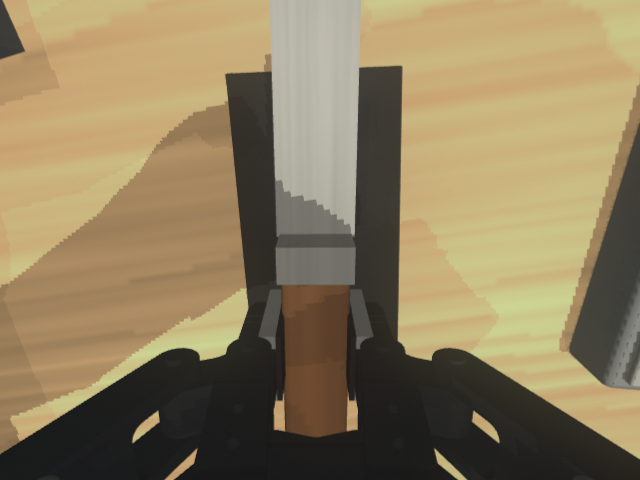

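View pics/e1sz.png

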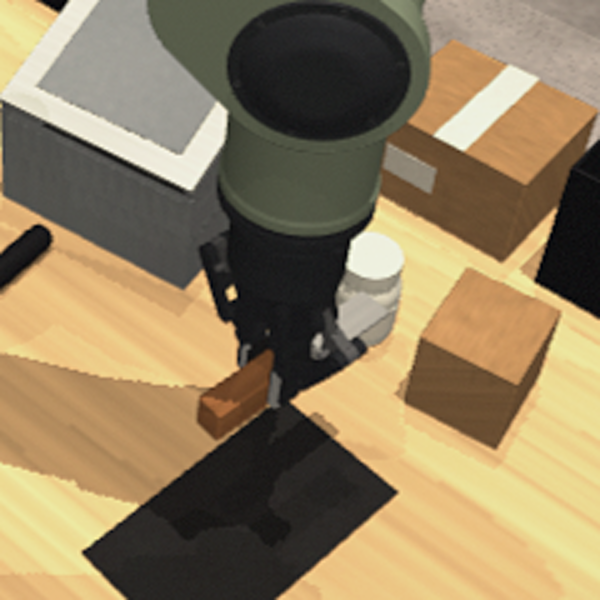

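Run:
```python
import cv2
im=cv2.imread("pics/e1c.png");cv2.imwrite("pics/e1cz.png",cv2.resize(im[120:270,160:360],None,fx=4,fy=4,interpolation=cv2.INTER_CUBIC))
```

```text
(no output)
```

View pics/e1cz.png

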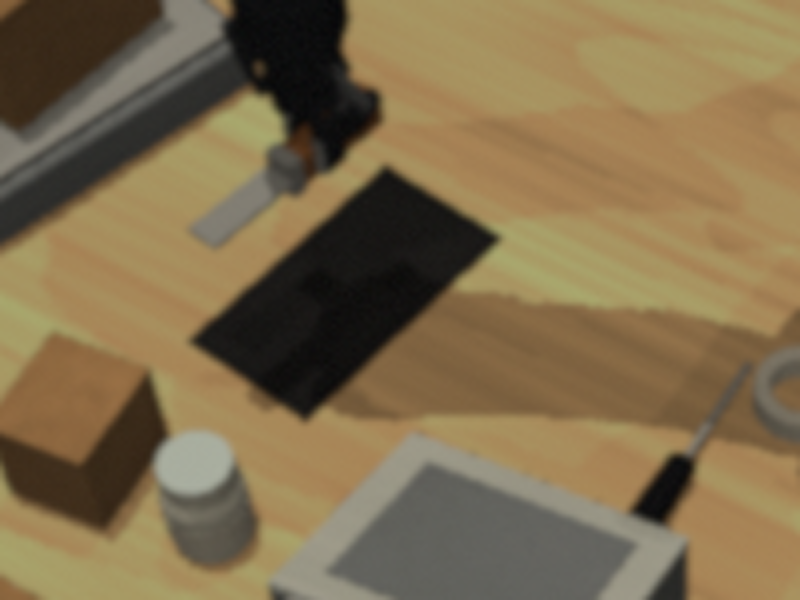

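Run:
```python
from h import *
np.set_printoptions(precision=4,suppress=True)
s=state();R=Rt(s['tool_rot']);p=np.array(s['position'])
a=cal("scene")
for y in (.013,-.013):
    for tz in (.0065,.0):
        X=p+R.apply([.110,y,tz]);print(X,proj(a,X), ((proj(a,X)[0]-160)*4,(proj(a,X)[1]-120)*4))
c=cal("wrist")
# scene tip ray intersect plane of tool y=+-.013
for uv,y in [((207.5,177.75),.013),((213.75,181.75),-.013)]:
    for yy in (.013,-.013):
        o,d=ray(a,*uv);o=R.inv().apply(o-p);d=R.inv().apply(d);t=(yy-o[1])/d[1];print(uv,yy,o+d*t)
# collar top-back edge (283..355, 285) & handle
for uv in [(275,247),(355,247),(275,284),(355,284),(272,0),(360,0),(277,235),(355,235)]:
    for tz in (.0065-.015,.0065):
        o,d=ray(c,*uv);o=R.inv().apply(o-p);d=R.inv().apply(d);print(uv,tz,o+d*(tz-o[2])/d[2])
```

```text
[ 0.5576 -0.3537  0.1659] (np.float64(206.0765878020636), np.float64(176.6374539465803)) (np.float64(184.30635120825445), np.float64(226.54981578632123))
[ 0.5577 -0.3537  0.1724] (np.float64(205.65637072749632), np.float64(175.06058097829424)) (np.float64(182.6254829099853), np.float64(220.24232391317696))
[ 0.5616 -0.328   0.1659] (np.float64(212.7228672173602), np.float64(181.45042153295407)) (np.float64(210.8914688694408), np.float64(245.80168613181627))
[ 0.5616 -0.328   0.1724] (np.float64(212.32280170220676), np.float64(179.8804348056583)) (np.float64(209.29120680882704), np.float64(239.5217392226332))
(207.5, 177.75) 0.013 [0.1066 0.013  0.0142]
(207.5, 177.75) -0.013 [ 0.1228 -0.013  -0.0203]
(213.75, 181.75) 0.013 [0.0904 0.013  0.0458]
(213.75, 181.75) -0.013 [ 0.1071 -0.013   0.0104]
(275, 247) -0.0085 [ 0.0346 -0.0119 -0.0085]
(275, 247) 0.0065 [ 0.0296 -0.0134  0.0065]
(355, 247) -0.0085 [ 0.0346  0.0121 -0.0085]
(355, 247) 0.0065 [0.0296 0.0136 0.0065]
(275, 284) -0.0085 [ 0.0226 -0.0122 -0.0085]
(275, 284) 0.0065 [ 0.0161 -0.0138  0.0065]
(355, 284) -0.0085 [ 0.0226  0.0124 -0.0085]
(355, 284) 0.0065 [0.0161 0.014  0.0065]
(272, 0) -0.0085 [ 0.1004 -0.0108 -0.0085]
(272, 0) 0.0065 [ 0.1039 -0.0122  0.0065]
(360, 0) -0.0085 [ 0.1004  0.0115 -0.0085]
(360, 0) 0.0065 [0.1039 0.013  0.0065]
(277, 235) -0.0085 [ 0.0383 -0.0112 -0.0085]
(277, 235) 0.0065 [ 0.0338 -0.0126  0.0065]
(355, 235) -0.0085 [ 0.0383  0.012  -0.0085]
(355, 235) 0.0065 [0.0338 0.0135 0.0065]
```

```bash
cat >> h.py <<'E'
TIP=np.array([.1085,0,.0075])
def tcp_for_tip(tip,pitch,yaw,T=TIP):
    R=Rt((np.pi,-pitch,yaw));return np.array(tip)-R.apply(T),R
def chain(targets,base=None):
    "targets list of (pos,Rot): rows, each a new call from the previous"
    if base is None:
        s=state();base=(np.array(s['position']),Rt(s['tool_rot']))
    for p,R in targets:
        d=np.round(row(p,R,base=base),2);print(list(map(float,d)),np.round(p,4))
        base=(base[0]+base[1].apply(d[:3]*.15),base[1]*Ro.from_rotvec(d[3:]*np.pi/4))
E
python3 - <<'E'
from h import *
u=lambda yaw,p:np.array([np.cos(yaw)*np.cos(p),np.sin(yaw)*np.cos(p),np.sin(p)])
slot=np.array([.585,-.050,.113]);p20=np.radians(20)
t=slot-.07*u(.12,p20)
a=tcp_for_tip(t+[0,0,.03],p20,.12)
print(t,a[0])
chain([((.44,-.22,.17),Rt((np.pi,-.15,-.03))),((.42,-.12,.13),Rt((np.pi,-.349,.12))),a])
E
```

```text
[ 0.51969455 -0.05787449  0.08905859] [ 0.41592441 -0.07038702  0.0889971 ]
[-0.18, -0.68, 0.02, 0.01, 0.19, -0.16] [ 0.44 -0.22  0.17]
[-0.18, -0.66, 0.24, 0.05, 0.26, -0.18] [ 0.42 -0.12  0.13]
[-0.09, -0.33, 0.26, -0.0, -0.0, -0.0] [ 0.4159 -0.0704  0.089 ]
```

arm_command(deltas=[[-1, -0.09, -0.34, 0.01, 0, 0.1, -0.08], [-1, -0.18, -0.68, 0.02, 0.01, 0.19, -0.16]])

```text
clock: 5.7
position: [0.4391, -0.2184, 0.1696]
tool_rot: [3.139, -0.149, -0.025]
force: [2.1, -0.1, -1.6]
grip_width: 0.0203
```

arm_command(deltas=[[-1, -0.09, -0.33, 0.12, 0.02, 0.13, -0.09], [-1, -0.18, -0.66, 0.24, 0.05, 0.26, -0.18]])

```text
clock: 5.95
position: [0.4299, -0.1361, 0.1398]
tool_rot: [-3.126, -0.322, 0.093]
force: [1.8, 0.0, -1.5]
grip_width: 0.0203
```

arm_command(deltas=[[-1, -0.05, -0.17, 0.13, 0, 0, 0], [-1, -0.09, -0.33, 0.26, 0, 0, 0], [-1, -0.09, -0.33, 0.26, 0, 0, 0], [-1, -0.09, -0.33, 0.26, 0, 0, 0]])

```text
clock: 6.45
position: [0.4326, -0.0931, 0.1148]
tool_rot: [-3.118, -0.302, 0.089]
force: [-0.4, 0.6, -1.2]
grip_width: 0.0204
```

Run:
```python
from h import *
import cv2
s=state();print(s['position'],s['tool_rot'],s['qpos'])
gr("wrist","f1");gr("side","f1s");gr("scene","f1c")
im=cv2.imread("pics/f1s.png");cv2.imwrite("pics/f1sz.png",cv2.resize(im[160:340,240:460],None,fx=3,fy=3,interpolation=cv2.INTER_CUBIC))
im=cv2.imread("pics/f1c.png");cv2.imwrite("pics/f1cz.png",cv2.resize(im[180:320,220:380],None,fx=4,fy=4,interpolation=cv2.INTER_CUBIC))
```

```text
[ 0.43258518 -0.093067    0.11479182] [-3.11846044 -0.30240178  0.08864698] [ 0.02007543  0.41405823  0.15100915  2.39212916 -1.26326989  0.16107031
 -0.09191345]
```

View pics/f1.png

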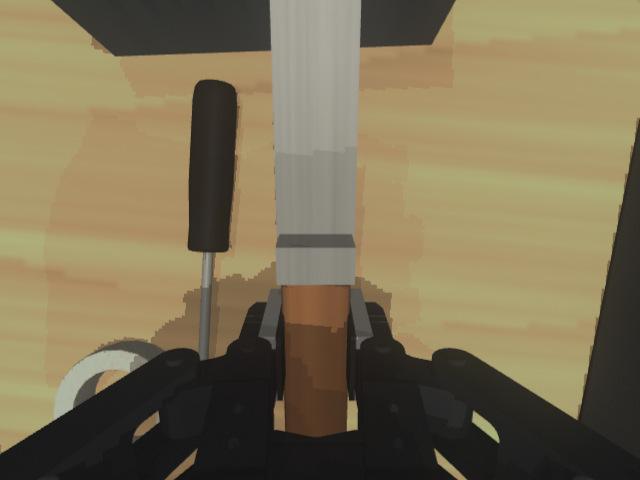

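View pics/f1sz.png

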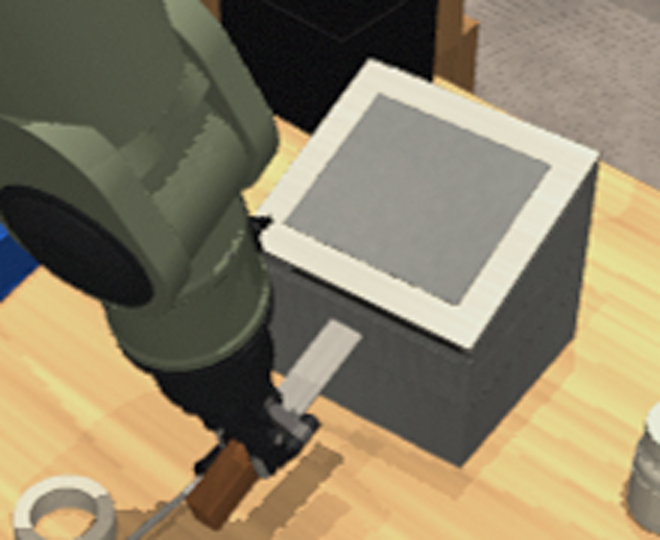

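View pics/f1cz.png

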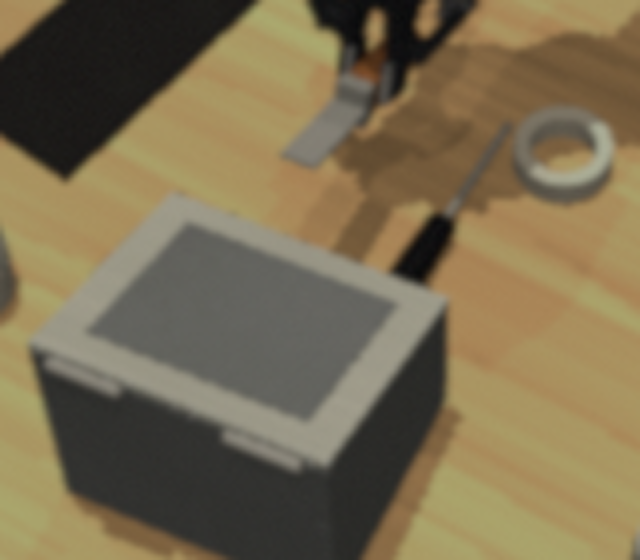

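Run:
```python
from h import *
np.set_printoptions(precision=4,suppress=True)
s=state();R=Rt(s['tool_rot']);p=np.array(s['position']);a,b=cal("scene"),cal("side")
for pa,pb in [((299,222),(350,266.7)),((290.75,219),(360.7,271.7))]:
    X,e=tri(a,pa,b,pb);print(X,e,R.inv().apply(X-p))
for y in (.013,-.013):
    X=p+R.apply([.1085,y,.0075]);print(X,proj(a,X),proj(b,X))
    X=p+R.apply([.1085,y,.0125]);print(X,proj(a,X),proj(b,X))
c=cal("wrist")
# case front base edge in wrist f1
for uv in [(116,55),(270,49),(360,46),(432,44)]: print(onz(c,*uv,0))
# side only: cover front edges
t=lambda x,y:(x/3+240,y/3+160)
for uv in [(268,240),(470,348)]: print('cover front',onz(b,*t(*uv),.1257))
for uv in [(598,153),(370,60)]: print('cover back',onz(b,*t(*uv),.1877))
for uv in [(460,467),(575,340)]: print('base',onz(b,*t(*uv),0))
```

```text
[ 0.5373 -0.0699  0.1391] 0.0022415657295464983 [ 0.1084 -0.0137  0.0092]
[ 0.5409 -0.0946  0.1387] 0.004336333880647006 [0.1097 0.0112 0.0095]
[ 0.5394 -0.0966  0.1402] (np.float64(289.5936622873328), np.float64(218.03881210919596)) (np.float64(359.877976329292), np.float64(271.9719891592101))
[ 0.5409 -0.0963  0.1354] (np.float64(289.45797925461875), np.float64(219.54752770939172)) (np.float64(360.221787955915), np.float64(273.2099200883223))
[ 0.5369 -0.0707  0.1408] (np.float64(298.3677783736122), np.float64(221.46347298839675)) (np.float64(349.6303194621017), np.float64(266.3690553697466))
[ 0.5384 -0.0704  0.136 ] (np.float64(298.21327376236485), np.float64(222.97205573508217)) (np.float64(350.0056640132101), np.float64(267.6136753366055))
[0.5698 0.0497 0.    ]
[ 0.582  -0.0478  0.    ]
[ 0.5886 -0.104   0.    ]
[ 0.5936 -0.1486  0.    ]
cover front [0.58   0.0285 0.1257]
cover front [ 0.593  -0.15    0.1257]
cover back [ 0.7585 -0.1294  0.1877]
cover back [0.7343 0.0663 0.1877]
base [ 0.5955 -0.1486 -0.    ]
base [ 0.7598 -0.1315  0.    ]
```

```bash
cat >> h.py <<'E'
TIP=np.array([.109,0,.009]);SAG=.02
YAW=.1195;FM=np.array([.5817,-.0495,0]);EX=np.array([np.cos(YAW),np.sin(YAW),0]);EY=np.array([-np.sin(YAW),np.cos(YAW),0])
def case(x,y,z): return FM+(x+.085)*EX+y*EY+np.array([0,0,z])
def pose_tip(xz,bp,y=0):
    "tip centre at case (x,z), blade pitch bp"
    R=Rt((np.pi,-(bp+SAG),YAW));return case(xz[0],y,xz[1])-R.apply(TIP),R
def tip_at(th,bp,s=.028,press=.0):
    "tip centre in case xz so that blade top touches cover at angle th (press = mm of overpush)"
    a=np.radians(20)-th;H=np.array([.085,.182]);d=np.array([-np.cos(a),-np.sin(a)]) # hinge->edge
    edge=H+.181*d;b=np.array([np.cos(bp),np.sin(bp)]);n=np.array([-np.sin(bp),np.cos(bp)])
    if bp<a: t=edge+s*b-n*.0015
    else: t=H+(.181-s)*d-n*.0015
    return t+press*np.array([-np.sin(a),np.cos(a)])
E
python3 - <<'E'
from h import *
bp=.1
P=[pose_tip((-.085-.03,.110),bp),pose_tip((-.085+.028,.115),bp)]
chain(P)
P2=[pose_tip(tip_at(t,bp),bp) for t in (0,.08,.16,.24)]
print('from P1');chain(P2,base=P[1])
E
```

```text
[0.06, -0.17, 0.09, -0.02, -0.23, -0.04] [ 0.4434 -0.0661  0.1059]
[0.39, 0.0, 0.01, -0.0, -0.0, 0.0] [ 0.501  -0.0592  0.1109]
from P1
[0.0, 0.0, -0.04, 0.0, 0.0, 0.0] [ 0.5009 -0.0592  0.1173]
[-0.01, 0.0, -0.1, 0.0, 0.0, 0.0] [ 0.4965 -0.0597  0.1311]
[-0.01, 0.0, -0.09, 0.0, 0.0, 0.0] [ 0.4933 -0.0601  0.1452]
[-0.01, 0.0, -0.1, 0.0, 0.0, 0.0] [ 0.4911 -0.0604  0.1595]
```

arm_command(deltas=[[-1, 0.03, -0.08, 0.0, -0.01, -0.12, -0.02], [-1, 0.06, -0.17, 0.06, -0.02, -0.23, -0.04], [-1, 0.06, -0.17, 0.09, -0.02, -0.23, -0.04], [-1, 0.06, -0.17, 0.09, -0.02, -0.23, -0.04], [-1, 0.06, -0.17, 0.09, -0.02, -0.23, -0.04]])

```text
clock: 7.22
position: [0.4426, -0.0659, 0.1055]
tool_rot: [-3.14, -0.124, 0.123]
force: [0.7, -0.4, -1.2]
grip_width: 0.0202
```

Run:
```python
from h import *
import cv2
s=state();print(s['position'],s['tool_rot'],s['qpos'])
gr("wrist","g1");gr("side","g1s")
im=cv2.imread("pics/g1s.png");cv2.imwrite("pics/g1sz.png",cv2.resize(im[200:300,300:420],None,fx=5,fy=5,interpolation=cv2.INTER_CUBIC))
bp=.1
chain([pose_tip((-.085-.03,.110),bp),pose_tip((-.085+.028,.115),bp)])
```

```text
[ 0.44264935 -0.06593265  0.10554425] [-3.14036149 -0.12390093  0.12297174] [-0.4214651   0.53963541  0.59133948  2.28119959 -0.88444495  0.41474948
 -0.54387738]
[0.01, -0.0, -0.0, -0.0, -0.0, 0.0] [ 0.4434 -0.0661  0.1059]
[0.38, 0.0, 0.01, -0.0, -0.0, 0.0] [ 0.501  -0.0592  0.1109]
```

View pics/g1sz.png

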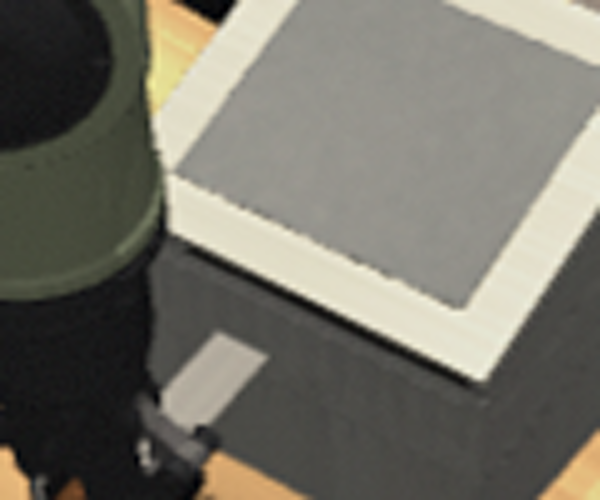

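View pics/g1.png

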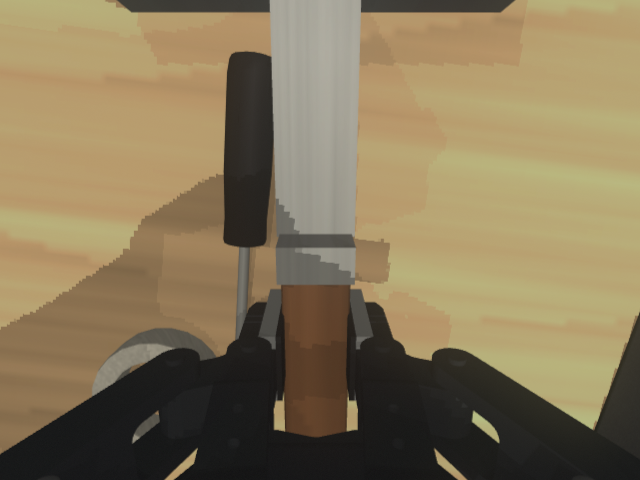

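Run:
```python
from h import *
s=state();R=Rt(s['tool_rot']);p=np.array(s['position']);b=cal("side")
z=lambda q:((q[0]-300)*5,(q[1]-200)*5)
for y in (-.013,.013): print('tip exp',z(proj(b,p+R.apply([.109,y,.009]))))
for y in (-.092,.092): print('slot', y, z(proj(b,case(-.085,y,.106))),z(proj(b,case(-.085,y,.120))),z(proj(b,case(-.087,y,.1257))))
# solve tip z from side given lateral plane & x
for uv,y in [((343.4,266.4),-.013),((353.6,271),.013)]:
    o,d=ray(b,*uv);o=R.inv().apply(o-p);d=R.inv().apply(d);print(o+d*(y-o[1])/d[1])
```

```text
tip exp (np.float64(214.22553254254012), np.float64(334.4400843021472))
tip exp (np.float64(264.3125760736578), np.float64(359.66351587049814))
slot -0.092 (np.float64(462.5317214661061), np.float64(403.3938461529368)) (np.float64(464.4528680452146), np.float64(379.53153042871065)) (np.float64(462.6407129102816), np.float64(372.4847539571124))
slot 0.092 (np.float64(111.35251295033726), np.float64(229.90633383935744)) (np.float64(110.60536003923801), np.float64(206.3723839204465)) (np.float64(107.53928601391976), np.float64(199.12236765086064))
[ 0.1109892  -0.013       0.00939012]
[0.11174948 0.013      0.00873106]
```

arm_command(deltas=[[-1, 0.1, 0, 0, 0, 0, 0], [-1, 0.2, 0, 0, 0, 0, 0], [-1, 0.28, 0, 0.01, 0, 0, 0], [-1, 0.34, 0, 0.01, 0, 0, 0], [-1, 0.38, 0, 0.01, 0, 0, 0], [-1, 0.38, 0, 0.01, 0, 0, 0]])

```text
clock: 8.07
position: [0.4995, -0.0585, 0.1109]
tool_rot: [-3.141, -0.123, 0.124]
force: [-0.2, -0.2, -0.3]
grip_width: 0.0202
```

Run:
```python
from h import *
import cv2
s=state();print(s['position'],s['tool_rot'],s['force'],s['grip_width'])
gr("side","h1s")
im=cv2.imread("pics/h1s.png");cv2.imwrite("pics/h1sz.png",cv2.resize(im[200:300,300:420],None,fx=5,fy=5,interpolation=cv2.INTER_CUBIC))
bp=.1
chain([pose_tip(tip_at(t,bp),bp) for t in (0,.08,.16,.24,.32)])
```

```text
[ 0.49947348 -0.05850942  0.11094911] [-3.14100549 -0.12279576  0.12392694] [-0.18533911 -0.21735185 -0.31991636] 0.020190836434348523
[0.02, 0.01, -0.04, -0.0, -0.0, 0.0] [ 0.5009 -0.0592  0.1173]
[-0.02, -0.0, -0.1, -0.0, -0.0, 0.0] [ 0.4965 -0.0597  0.1311]
[-0.01, -0.0, -0.09, -0.0, -0.0, 0.0] [ 0.4933 -0.0601  0.1452]
[-0.0, -0.0, -0.1, -0.0, -0.0, 0.0] [ 0.4911 -0.0604  0.1595]
[0.0, -0.0, -0.08, -0.0, -0.0, 0.0] [ 0.4903 -0.0605  0.1719]
```

View pics/h1sz.png

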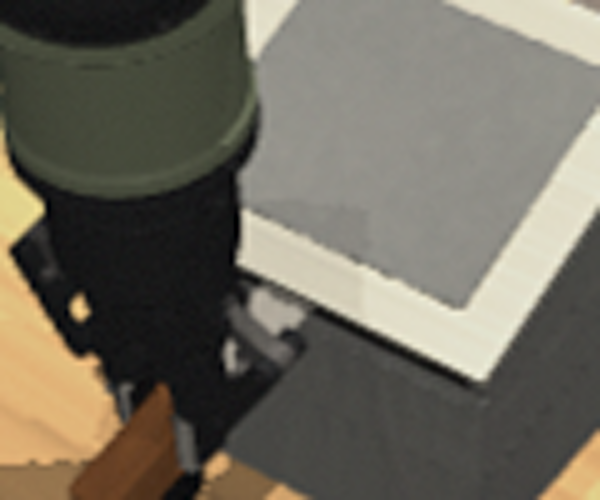

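arm_command(deltas=[[-1, 0.01, 0, -0.05, 0, 0, 0], [-1, 0.01, 0, -0.1, 0, 0, 0], [-1, 0, 0, -0.15, 0, 0, 0], [-1, -0.01, 0, -0.2, 0, 0, 0], [-1, -0.01, 0, -0.24, 0, 0, 0], [-1, -0.01, 0, -0.28, 0, 0, 0], [-1, -0.01, 0, -0.28, 0, 0, 0], [-1, -0.01, 0, -0.28, 0, 0, 0]])

```text
clock: 9.12
position: [0.493, -0.0594, 0.1525]
tool_rot: [-3.141, -0.123, 0.124]
force: [-0.3, 0.5, -1.9]
grip_width: 0.02
```

Run:
```python
from h import *
import cv2
s=state();print(s['position'],s['tool_rot'],s['force'],s['grip_width'])
gr("side","i1s");gr("wrist","i1")
im=cv2.imread("pics/i1s.png");cv2.imwrite("pics/i1sz.png",cv2.resize(im[160:320,280:460],None,fx=4,fy=4,interpolation=cv2.INTER_CUBIC))
```

```text
[ 0.49295563 -0.05938906  0.15252537] [-3.14096836 -0.12328433  0.1237694 ] [-0.3230552   0.53643725 -1.86081748] 0.01998555968207123
```

View pics/i1sz.png

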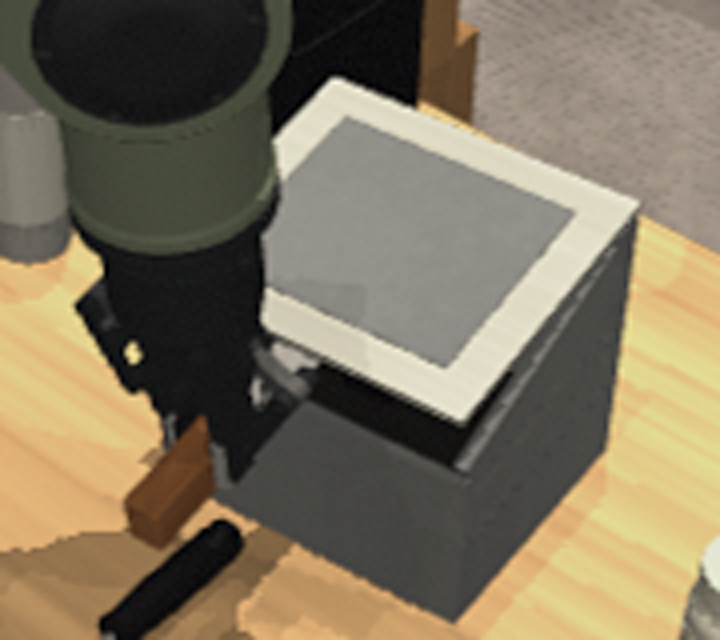

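View pics/i1.png

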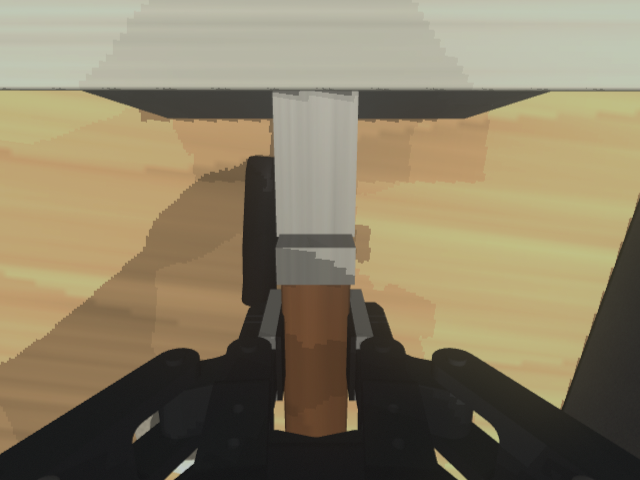

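Run:
```python
from h import *
b=cal("side")
def cor(th,t=.006):
    a=np.radians(20)-th;H=np.array([.085,.182]);d=np.array([-np.cos(a),-np.sin(a)]);n=np.array([-np.sin(a),np.cos(a)])
    e=H+.181*d;return proj(b,case(e[0],-.1,e[1])),proj(b,case(*(lambda q:(q[0],-.1,q[1]))(e+n*t)))
for th in (.15,.2,.25): print(th,cor(th))
bpf=lambda t: .1 if t<.3 else min(.3,.1+(t-.3)*.35)
T=[.3,.4,.5,.6,.7,.8,.9,1.0,1.1,1.2,1.3,1.4,1.48,1.54]
chain([pose_tip(tip_at(t,bpf(t),press=.002),bpf(t)) for t in T])
```

```text
0.15 ((np.float64(395.0311962739547), np.float64(270.45958668591794)), (np.float64(394.8909160694691), np.float64(268.7030904587133)))
0.2 ((np.float64(394.8794618173606), np.float64(267.7277181225899)), (np.float64(394.81804201900536), np.float64(265.8483156732391)))
0.25 ((np.float64(394.84740772994553), np.float64(264.81359777563625)), (np.float64(394.86639936318795), np.float64(262.815000825726)))
[-0.0, 0.0, -0.12, -0.0, -0.0, 0.0] [ 0.4903 -0.0605  0.1709]
[0.01, 0.0, -0.08, -0.0, 0.04, 0.0] [ 0.4908 -0.0604  0.1824]
[0.03, 0.0, -0.07, -0.0, 0.04, 0.0] [ 0.4929 -0.0602  0.1938]
[0.03, 0.0, -0.07, -0.0, 0.05, 0.0] [ 0.4966 -0.0597  0.2049]
[0.06, 0.0, -0.06, -0.0, 0.04, 0.0] [ 0.502  -0.0591  0.2157]
[0.06, 0.0, -0.06, -0.0, 0.05, 0.0] [ 0.5089 -0.0582  0.226 ]
[0.07, 0.0, -0.05, -0.0, 0.03, 0.0] [ 0.517  -0.0573  0.2366]
[0.08, 0.0, -0.06, -0.0, 0.0, 0.0] [ 0.5257 -0.0562  0.2491]
[0.09, 0.01, -0.05, -0.0, 0.0, 0.0] [ 0.5357 -0.055   0.2607]
[0.09, -0.0, -0.05, -0.0, 0.0, 0.0] [ 0.5467 -0.0537  0.2712]
[0.1, -0.0, -0.03, -0.0, 0.0, 0.0] [ 0.5588 -0.0523  0.2805]
[0.1, -0.0, -0.02, -0.0, 0.0, 0.0] [ 0.5716 -0.0507  0.2886]
[0.08, -0.0, -0.02, -0.0, 0.0, 0.0] [ 0.5825 -0.0494  0.2941]
[0.06, -0.0, -0.0, -0.0, 0.0, 0.0] [ 0.5909 -0.0484  0.2977]
```

```bash
cat >> h.py <<'E'
def cum(targets,base=None):
    if base is None:
        s=state();base=(np.array(s['position']),Rt(s['tool_rot']))
    for p,R in targets: print(list(map(float,np.round(row(p,R,base=base),2))))
bpf=lambda t: .1 if t<.3 else min(.3,.1+(t-.3)*.35)
E
python3 - <<'E'
from h import *
T=[.26,.32,.38,.44,.5,.56,.62,.62]
cum([pose_tip(tip_at(t,bpf(t),press=.002),bpf(t)) for t in T])
E
```

```text
[-0.0, 0.0, -0.08, -0.0, -0.0, 0.0]
[-0.0, 0.0, -0.14, -0.0, 0.0, 0.0]
[0.01, 0.0, -0.18, -0.0, 0.03, 0.0]
[0.02, 0.0, -0.23, -0.0, 0.06, 0.0]
[0.03, 0.0, -0.27, -0.0, 0.08, 0.0]
[0.05, 0.0, -0.32, -0.0, 0.11, 0.0]
[0.08, 0.0, -0.36, -0.0, 0.14, 0.0]
[0.08, 0.0, -0.36, -0.0, 0.14, 0.0]
```

arm_command(deltas=[[-1, 0, 0, -0.08, 0, 0, 0], [-1, 0, 0, -0.14, 0, 0, 0], [-1, 0.01, 0, -0.18, 0, 0.03, 0], [-1, 0.02, 0, -0.23, 0, 0.06, 0], [-1, 0.03, 0, -0.27, 0, 0.08, 0], [-1, 0.05, 0, -0.32, 0, 0.11, 0], [-1, 0.08, 0, -0.36, 0, 0.14, 0], [-1, 0.08, 0, -0.36, 0, 0.14, 0]])

```text
clock: 10.22
position: [0.4982, -0.0588, 0.2081]
tool_rot: [-3.141, -0.234, 0.123]
force: [-1.5, 0.1, -0.8]
grip_width: 0.0203
```

Run:
```python
from h import *
import cv2
s=state();print(s['position'],s['tool_rot'],s['force'],s['grip_width'],s['qpos'])
gr("side","j1s");gr("wrist","j1")
im=cv2.imread("pics/j1s.png");cv2.imwrite("pics/j1sz.png",cv2.resize(im[130:310,260:460],None,fx=3,fy=3,interpolation=cv2.INTER_CUBIC))
T=[.7,.78,.86,.94,1.02,1.1,1.18,1.18]
cum([pose_tip(tip_at(t,bpf(t),press=.002),bpf(t)) for t in T])
```

```text
[ 0.49824597 -0.05876363  0.20810454] [-3.14050294 -0.23438797  0.12344291] [-1.51592593  0.06450653 -0.76102368] 0.020263919120084663 [-0.62807019  0.40413493  0.83640585  2.16247402 -0.69638257  0.57413835
 -0.74571696]
[0.04, 0.0, -0.05, -0.0, 0.03, 0.0]
[0.08, 0.0, -0.09, -0.0, 0.07, 0.0]
[0.14, 0.0, -0.13, -0.0, 0.1, 0.0]
[0.2, 0.0, -0.19, -0.0, 0.11, 0.0]
[0.26, 0.0, -0.24, -0.0, 0.11, 0.0]
[0.33, 0.01, -0.29, -0.0, 0.11, 0.0]
[0.4, 0.01, -0.33, -0.0, 0.11, 0.0]
[0.4, 0.01, -0.33, -0.0, 0.11, 0.0]
```

View pics/j1sz.png

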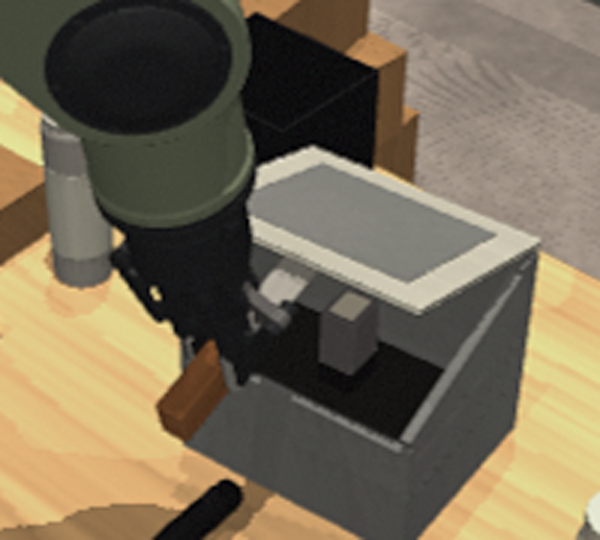

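View pics/j1.png

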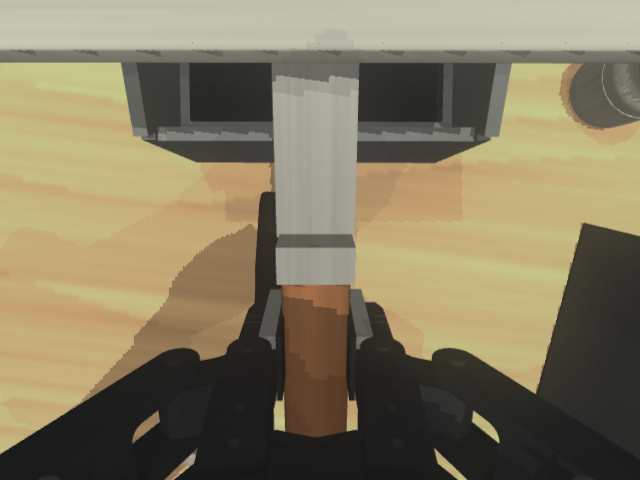

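arm_command(deltas=[[-1, 0.04, 0, -0.05, 0, 0.03, 0], [-1, 0.08, 0, -0.09, 0, 0.07, 0], [-1, 0.14, 0, -0.13, 0, 0.1, 0], [-1, 0.2, 0, -0.19, 0, 0.11, 0], [-1, 0.26, 0, -0.24, 0, 0.11, 0], [-1, 0.33, 0, -0.29, 0, 0.11, 0], [-1, 0.4, 0, -0.33, 0, 0.11, 0], [-1, 0.4, 0, -0.33, 0, 0.11, 0]])

```text
clock: 11.32
position: [0.5457, -0.0529, 0.2702]
tool_rot: [3.142, -0.32, 0.124]
force: [-1.7, 0.2, -0.8]
grip_width: 0.02
```

Run:
```python
from h import *
import cv2
s=state();print(s['position'],s['tool_rot'],s['force'],s['grip_width'],s['qpos'])
gr("side","k1s");gr("wrist","k1")
im=cv2.imread("pics/k1s.png");cv2.imwrite("pics/k1sz.png",cv2.resize(im[110:310,260:460],None,fx=3,fy=3,interpolation=cv2.INTER_CUBIC))
T=[1.24,1.3,1.36,1.42,1.47,1.52,1.52]
cum([pose_tip(tip_at(t,bpf(t),press=.002),bpf(t)) for t in T])
```

```text
[ 0.54566213 -0.05292525  0.27019593] [ 3.14159042 -0.32046246  0.12421234] [-1.667643    0.24033752 -0.80935457] 0.020009847446621425 [-0.70302426  0.35361974  0.91613038  2.05501163 -0.63250291  0.6378552
 -0.83575854]
[0.05, 0.01, -0.02, -0.0, 0.0, 0.0]
[0.11, 0.01, -0.04, -0.0, 0.0, 0.0]
[0.17, 0.01, -0.06, -0.0, 0.0, 0.0]
[0.23, 0.01, -0.07, -0.0, 0.0, 0.0]
[0.28, 0.01, -0.08, -0.0, 0.0, 0.0]
[0.33, 0.01, -0.08, -0.0, 0.0, 0.0]
[0.33, 0.01, -0.08, -0.0, 0.0, 0.0]
```

View pics/k1sz.png

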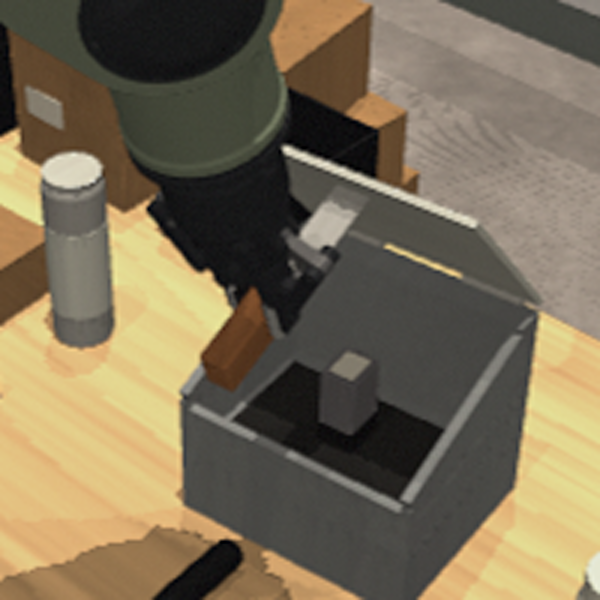

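View pics/k1.png

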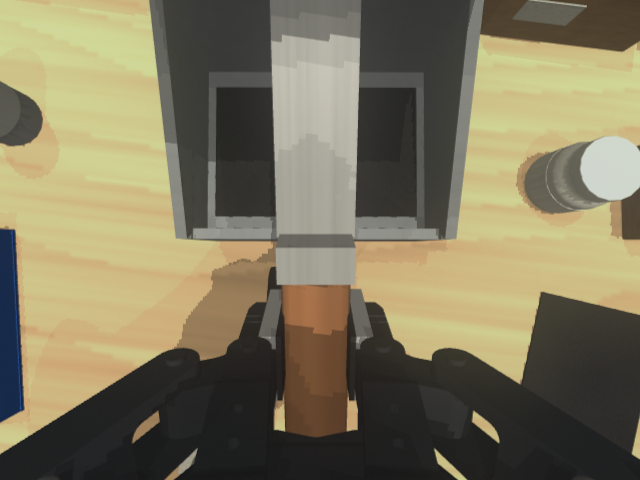

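arm_command(deltas=[[-1, 0.05, 0, -0.02, 0, 0, 0], [-1, 0.11, 0, -0.04, 0, 0, 0], [-1, 0.17, 0, -0.06, 0, 0, 0], [-1, 0.23, 0, -0.07, 0, 0, 0], [-1, 0.28, 0, -0.08, 0, 0, 0], [-1, 0.34, 0, -0.08, 0, 0, 0], [-1, 0.34, 0, -0.08, 0, 0, 0]])

```text
clock: 12.3
position: [0.5897, -0.0475, 0.2972]
tool_rot: [-3.141, -0.32, 0.124]
force: [-0.1, -0.6, -0.9]
grip_width: 0.0203
```

Run:
```python
from h import *
import cv2
s=state();print(s['position'],s['tool_rot'],s['force'],s['grip_width'])
gr("side","l1s");gr("scene","l1c")
im=cv2.imread("pics/l1s.png");cv2.imwrite("pics/l1sz.png",cv2.resize(im[90:300,260:460],None,fx=2.8,fy=2.8,interpolation=cv2.INTER_CUBIC))
im=cv2.imread("pics/l1c.png");cv2.imwrite("pics/l1cz.png",cv2.resize(im[180:330,200:380],None,fx=4,fy=4,interpolation=cv2.INTER_CUBIC))
b=cal("side");a=cal("scene")
for th in (1.35,1.42,1.47,1.52,1.57):
    al=np.radians(20)-th;e=np.array([.085,.182])+.181*np.array([-np.cos(al),-np.sin(al)])
    q=[proj(b,case(e[0],y,e[1])) for y in (-.1,.1)];r=[proj(a,case(e[0],y,e[1])) for y in (-.1,.1)]
    print(th,[((u-260)*2.8,(v-90)*2.8) for u,v in q],[((u-200)*4,(v-180)*4) for u,v in r])
```

```text
[ 0.58968509 -0.04754336  0.29722277] [-3.14140181 -0.31997461  0.12382662] [-0.13356866 -0.56739585 -0.87131186] 0.020280121685119196
1.35 [(np.float64(457.81850736596465), np.float64(238.39859414359447)), (np.float64(218.41773774719962), np.float64(146.504185732089))] [(np.float64(151.9489380072789), np.float64(68.3016919210645)), (np.float64(470.5661473077821), np.float64(189.11635355823694))]
1.42 [(np.float64(466.8333019038002), np.float64(222.93817836592723)), (np.float64(227.1698272799128), np.float64(132.4148799362521))] [(np.float64(140.86177137557138), np.float64(74.96990496521516)), (np.float64(461.7278607906833), np.float64(197.0509929930165))]
1.47 [(np.float64(473.3755217001495), np.float64(212.3395372388445)), (np.float64(233.61175488681425), np.float64(122.79339128644052))] [(np.float64(132.7097861389401), np.float64(80.66293798040579)), (np.float64(455.129831345125), np.float64(203.67184393044863))]
1.52 [(np.float64(479.9768063737893), np.float64(202.15187892198696)), (np.float64(240.18619934198696), np.float64(113.57639966781464))] [(np.float64(124.3883317235709), np.float64(87.126481958981)), (np.float64(448.3124421182674), np.float64(211.0801692479231))]
1.57 [(np.float64(486.613447422281), np.float64(192.40850161646)), (np.float64(246.8696580903921), np.float64(104.79328503884312))] [(np.float64(115.92035342794793), np.float64(94.35320383678561)), (np.float64(441.29318600273336), np.float64(219.26632392130182))]
```

View pics/l1sz.png

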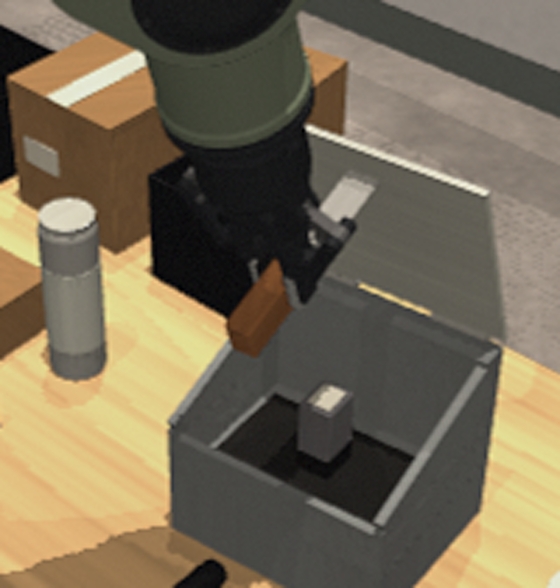

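View pics/l1cz.png

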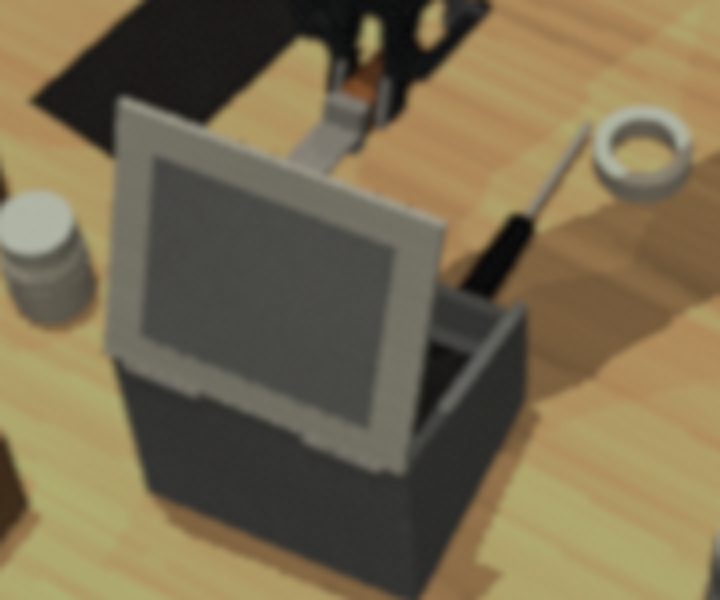

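Run:
```python
from h import *
s=state();R0=Rt(s['tool_rot'])
chain([(np.array(s['position'])+R0.apply([-.11,0,0]),R0),((.47,-.13,.24),Rt((np.pi,-.15,0))),((.455,-.25,.20),Rt((np.pi,-.0,-.12))),((.4515,-.3247,.12),Rt((np.pi,-.01,-.15))),((.4515,-.3247,.0265),Rt((np.pi,-.01,-.15)))])
```

```text
[-0.73, 0.0, -0.0, 0.0, 0.0, 0.0] [ 0.4854 -0.0605  0.2624]
[-0.2, 0.45, 0.09, -0.04, -0.22, 0.15] [ 0.47 -0.13  0.24]
[-0.14, 0.8, 0.25, -0.01, -0.19, 0.16] [ 0.455 -0.25   0.2  ]
[0.04, 0.49, 0.54, 0.0, 0.02, 0.03] [ 0.4515 -0.3247  0.12  ]
[-0.01, 0.0, 0.62, 0.0, -0.0, 0.0] [ 0.4515 -0.3247  0.0265]
```

arm_command(deltas=[[-1, -0.2, 0, 0.0, 0, 0, 0], [-1, -0.45, 0, 0, 0, 0, 0], [-1, -0.73, 0, 0, 0, 0, 0]])

```text
clock: 12.78
position: [0.4846, -0.0606, 0.2622]
tool_rot: [-3.141, -0.32, 0.124]
force: [-0.6, -0.7, -1.2]
grip_width: 0.0203
```

arm_command(deltas=[[-1, -0.1, 0.23, 0.05, -0.02, -0.11, 0.08], [-1, -0.2, 0.45, 0.09, -0.04, -0.22, 0.15]])

```text
clock: 13.02
position: [0.4696, -0.1305, 0.2404]
tool_rot: [3.14, -0.145, 0.002]
force: [-0.0, -0.1, -0.2]
grip_width: 0.0201
```

arm_command(deltas=[[-1, -0.07, 0.4, 0.12, 0, -0.1, 0.08], [-1, -0.14, 0.8, 0.25, -0.01, -0.19, 0.16], [-1, -0.14, 0.8, 0.25, -0.01, -0.19, 0.16]])

```text
clock: 13.4
position: [0.4536, -0.2544, 0.1992]
tool_rot: [3.138, 0.006, -0.129]
force: [-0.3, -0.0, -0.8]
grip_width: 0.0202
```

Run:
```python
from h import *
s=state();print(s['position'],s['tool_rot'])
chain([((.4515,-.3247,.12),Rt((np.pi,-.01,-.15))),((.4515,-.3247,.0265),Rt((np.pi,-.01,-.15)))])
```

```text
[ 0.45363454 -0.25438632  0.19918146] [ 3.13764276  0.00583543 -0.12940319]
[0.05, 0.46, 0.53, 0.0, 0.02, 0.03] [ 0.4515 -0.3247  0.12  ]
[-0.01, 0.0, 0.62, 0.0, 0.0, -0.0] [ 0.4515 -0.3247  0.0265]
```

arm_command(deltas=[[-1, 0.03, 0.23, 0.26, 0, 0.01, 0.02], [-1, 0.05, 0.46, 0.53, 0, 0.02, 0.03], [-1, 0.05, 0.46, 0.53, 0, 0.02, 0.03], [-1, 0.05, 0.46, 0.53, 0, 0.02, 0.03]])

```text
clock: 13.9
position: [0.454, -0.3194, 0.1216]
tool_rot: [3.14, -0.014, -0.147]
force: [-0.4, -0.4, -0.3]
grip_width: 0.0204
```

Run:
```python
from h import *
import cv2
s=state();print(s['position'],s['tool_rot'])
chain([((.4515,-.3247,.0265),Rt((np.pi,-.01,-.15)))])
gr("side","m1s");gr("wrist","m1")
im=cv2.imread("pics/m1s.png");cv2.imwrite("pics/m1sz.png",cv2.resize(im[280:480,320:520],None,fx=3,fy=3,interpolation=cv2.INTER_CUBIC))
```

```text
[ 0.45396548 -0.31938913  0.12160628] [ 3.14041538 -0.01361093 -0.14679481]
[-0.02, 0.04, 0.63, 0.0, -0.0, 0.0] [ 0.4515 -0.3247  0.0265]
```

View pics/m1sz.png

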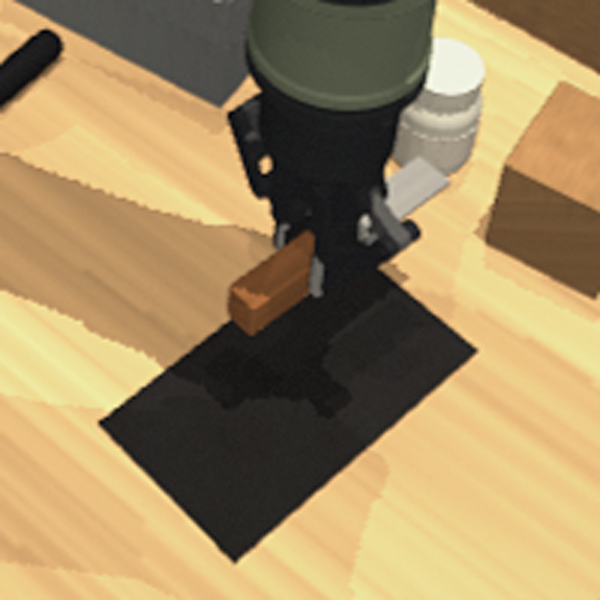

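View pics/m1.png

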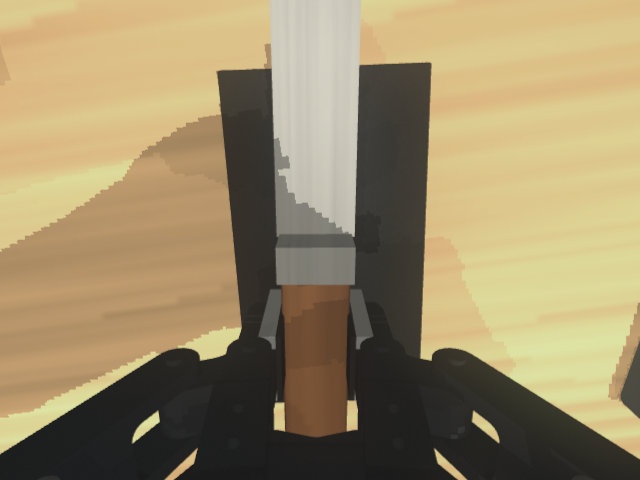

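arm_command(deltas=[[-1, -0.02, 0.04, 0.25, 0, 0, 0], [-1, -0.02, 0.04, 0.45, 0, 0, 0], [-1, -0.02, 0.04, 0.56, 0, 0, 0], [-1, -0.02, 0.04, 0.61, 0, 0, 0], [-1, -0.02, 0.04, 0.64, 0, 0, 0], [-1, -0.02, 0.04, 0.64, 0, 0, 0]])

```text
clock: 14.75
position: [0.4513, -0.3259, 0.0255]
tool_rot: [3.14, -0.014, -0.147]
force: [0.4, -0.2, -1.4]
grip_width: 0.0202
```

arm_command(deltas=[[0, 0, 0, 0, 0, 0, 0], [0.2, 0, 0, 0, 0, 0, 0], [0.2, 0, 0, 0, 0, 0, 0], [0.2, 0, 0, 0, 0, 0, 0]])

```text
clock: 15.25
position: [0.451, -0.3258, 0.0251]
tool_rot: [3.14, -0.013, -0.147]
force: [0.2, 0.4, -0.0]
grip_width: 0.0514
```

arm_command(deltas=[[0.2, 0, 0, -0.2, 0, 0, 0], [0.2, 0, 0, -0.6, 0, 0, 0], [0.4, 0, 0, -1, 0, 0, 0], [0.4, 0, 0, -1, 0, 0, 0], [0.4, 0, 0, -1, 0, 0, 0]])

```text
clock: 15.88
position: [0.4492, -0.3248, 0.1748]
tool_rot: [3.141, -0.013, -0.147]
force: [0.3, -0.1, -0.4]
grip_width: 0.0599
```

Run:
```python
from h import *
import cv2
s=state();print(s['position'],s['tool_rot'])
gr("side","n1s");gr("wrist","n1")
im=cv2.imread("pics/n1s.png");cv2.imwrite("pics/n1sz.png",cv2.resize(im[280:480,320:520],None,fx=3,fy=3,interpolation=cv2.INTER_CUBIC))
```

```text
[ 0.44918547 -0.32482366  0.17476402] [ 3.14075431 -0.01303776 -0.14684005]
```

View pics/n1.png

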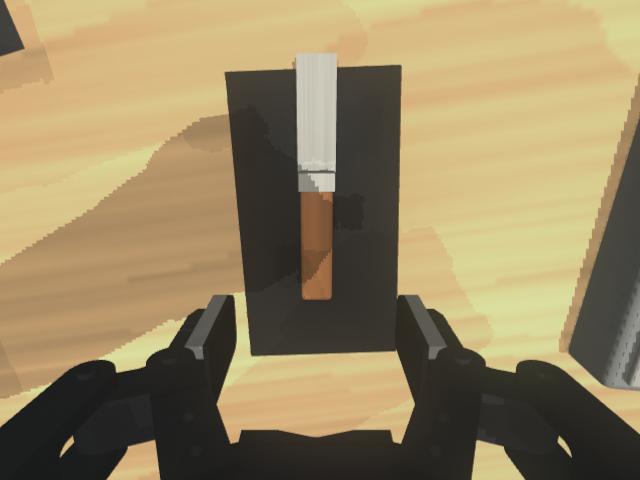

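View pics/n1s.png

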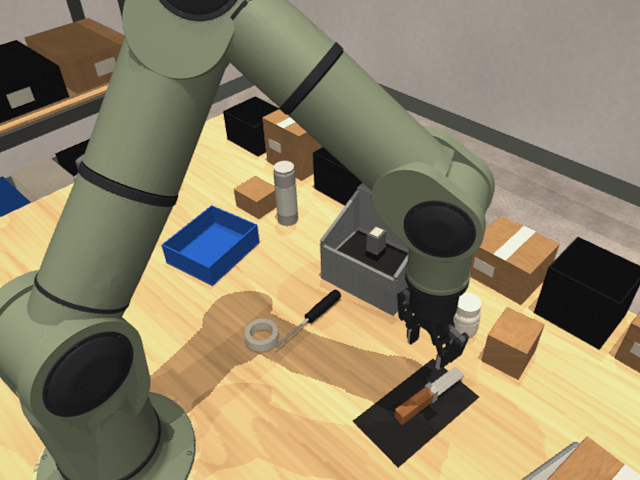

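Run:
```python
from h import *
chain([((.46,-.24,.25),Rt((np.pi,0,-.05))),((.50,-.14,.33),Rt((np.pi,-.0,.05))),((.54,-.05,.33),Rt((np.pi,0,.12)))])
```

```text
[-0.0, -0.57, -0.51, 0.0, -0.02, -0.12] [ 0.46 -0.24  0.25]
[0.23, -0.68, -0.53, 0.0, 0.01, -0.13] [ 0.5  -0.14  0.33]
[0.29, -0.59, -0.0, 0.0, -0.0, -0.09] [ 0.54 -0.05  0.33]
```

arm_command(deltas=[[0.6, 0, -0.28, -0.26, 0, -0.01, -0.06], [1, 0, -0.57, -0.51, 0, -0.02, -0.12]])

```text
clock: 16.23
position: [0.46, -0.2399, 0.2512]
tool_rot: [3.14, 0.006, -0.053]
force: [1.0, 1.5, 0.8]
grip_width: 0.0837
```

arm_command(deltas=[[1, 0.11, -0.34, -0.26, 0, 0, -0.06], [1, 0.23, -0.68, -0.53, 0, 0.01, -0.13], [1, 0.23, -0.68, -0.53, 0, 0.01, -0.13]])

```text
clock: 16.6
position: [0.5025, -0.1371, 0.3314]
tool_rot: [3.14, -0.006, 0.055]
force: [0.1, -0.3, -0.7]
grip_width: 0.0855
```

arm_command(deltas=[[1, 0.15, -0.3, 0, 0, 0, -0.05], [1, 0.29, -0.59, 0, 0, 0, -0.09], [1, 0.29, -0.59, 0, 0, 0, -0.09], [1, 0.29, -0.59, 0, 0, 0, -0.09]])

```text
clock: 17.1
position: [0.5394, -0.0508, 0.3299]
tool_rot: [3.139, -0.003, 0.118]
force: [-0.2, -0.3, 1.9]
grip_width: 0.0853
```

Run:
```python
from h import *
import cv2
s=state();print(s['position'],s['tool_rot'])
im,c=gr("wrist","o1");import pickle;pickle.dump(c,open("o1.pkl","wb"));gr("side","o1s")
im=cv2.imread("pics/o1s.png");cv2.imwrite("pics/o1sz.png",cv2.resize(im[130:310,300:460],None,fx=3.3,fy=3.3,interpolation=cv2.INTER_CUBIC))
```

```text
[ 0.53935183 -0.05080257  0.32987213] [ 3.13869755e+00 -3.01607135e-03  1.18235503e-01]
```

View pics/o1.png

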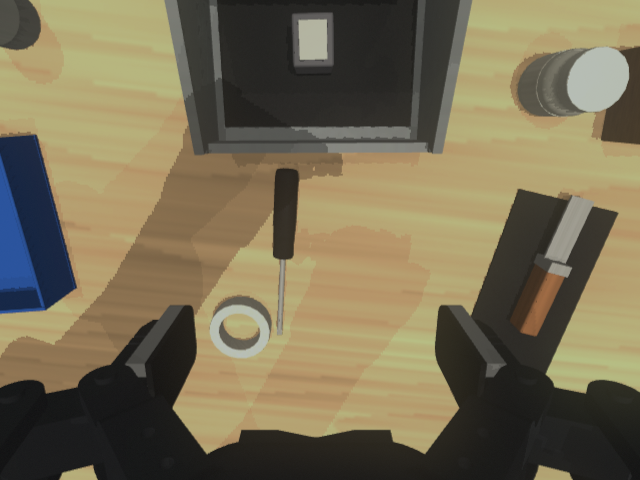

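View pics/o1sz.png

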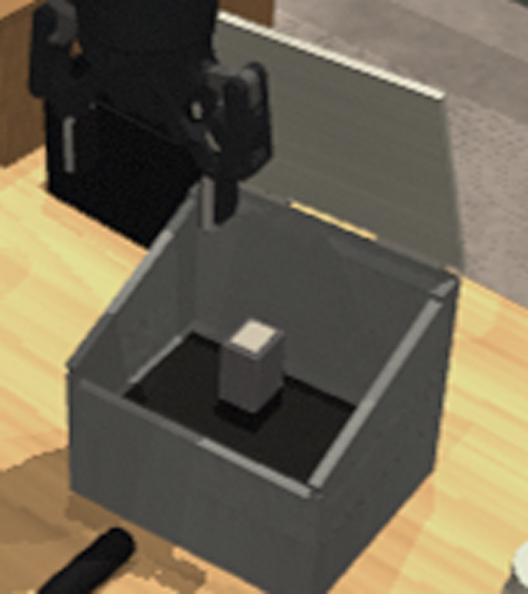

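Run:
```python
import cv2
im=cv2.imread("pics/o1.png");cv2.imwrite("pics/o1z.png",cv2.resize(im[0:90,260:370],None,fx=7,fy=6.5,interpolation=cv2.INTER_CUBIC))
im=cv2.imread("pics/o1s.png");cv2.imwrite("pics/o1sz2.png",cv2.resize(im[215:265,355:400],None,fx=12,fy=12,interpolation=cv2.INTER_CUBIC))
```

```text
(no output)
```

View pics/o1z.png

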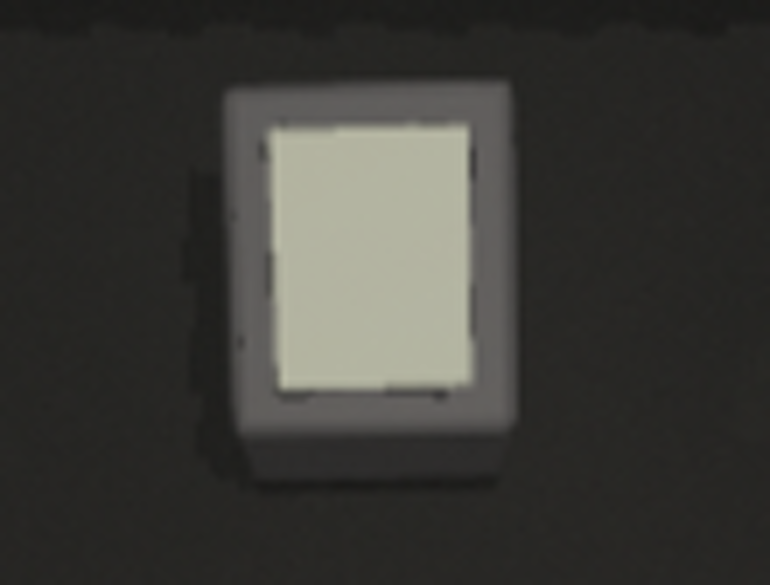

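View pics/o1sz2.png

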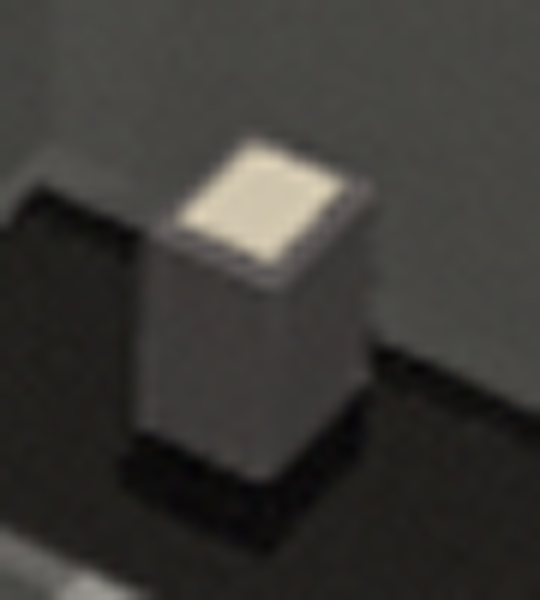

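Run:
```python
from h import *
import pickle
np.set_printoptions(precision=4,suppress=True)
c=pickle.load(open("o1.pkl","rb"));b=cal("side")
w=lambda x,y:(x/7+260-.4,y/6.5-.4);sd=lambda x,y:(x/12+355-.4,y/12+215-.4)
W=[(268,126),(470,124),(473,385),(278,390)];S=[(250,140),(345,187),(268,262),(180,222)]
P=[]
for a,d in zip(W,S):
    X,e=tri(c,w(*a),b,sd(*d));P.append(X);print(X,e)
P=np.array(P);print('mean',P.mean(0))
Q=np.array([onz(c,*w(*a),.135) for a in W]);print(Q,Q.mean(0))
O=np.array([onz(c,*w(*a),.135) for a in [(225,90),(512,82),(515,430),(238,435)]]);print(O,O.mean(0))
d=(O[0]-O[3]+O[1]-O[2]);print('yaw',np.arctan2(d[1],d[0]),np.linalg.norm(d)/2); e=O[0]-O[1]+O[3]-O[2];print(np.arctan2(-e[0],e[1]),np.linalg.norm(e)/2)
m=O.mean(0)-FM;print('case',m@EX-.085,m@EY)
# case top rim check: front wall top corners
for p in [(209,150),(428,150)]: print(onz(c,*p,.106))
# bin in wrist: rim corners
```

```text
[ 0.6736 -0.0236  0.137 ] 0.000784084644381149
[ 0.6767 -0.0438  0.1352] 0.001134674435150562
[ 0.6507 -0.0473  0.1356] 0.0009807132436346862
[ 0.6481 -0.0278  0.1355] 0.0019362788709585597
mean [ 0.6623 -0.0357  0.1358]
[[ 0.6738 -0.0232  0.135 ]
 [ 0.6764 -0.0434  0.135 ]
 [ 0.6504 -0.047   0.135 ]
 [ 0.6476 -0.0271  0.135 ]] [ 0.662  -0.0352  0.135 ]
[[ 0.6767 -0.0186  0.135 ]
 [ 0.6809 -0.0471  0.135 ]
 [ 0.6463 -0.0519  0.135 ]
 [ 0.6424 -0.0234  0.135 ]] [ 0.6616 -0.0353  0.135 ]
yaw 0.139732273967749 0.03477250594243049
0.14094721285652342 0.02875196397448471
case -0.003956657099566913 0.004619893857401236
[0.5724 0.0418 0.106 ]
[ 0.5939 -0.1402  0.106 ]
```

Run:
```python
from h import *
R=Rt((np.pi,-.35,.14));g=np.array([.6618,-.0353,.113])
pre=g-R.apply([0,0,.15]);print(pre)
chain([(pre,R),(g,R)])
```

```text
[ 0.61086857 -0.04247735  0.25390591]
[0.48, -0.0, 0.51, 0.01, 0.44, -0.03] [ 0.6109 -0.0425  0.2539]
[-0.0, -0.0, 1.0, -0.0, 0.0, 0.0] [ 0.6618 -0.0353  0.113 ]
```

arm_command(deltas=[[1, 0.1, 0, 0.1, 0, 0.22, -0.01], [1, 0.25, 0, 0.3, 0.01, 0.44, -0.03], [1, 0.48, 0, 0.51, 0.01, 0.44, -0.03], [1, 0.48, 0, 0.51, 0.01, 0.44, -0.03], [1, 0.48, 0, 0.51, 0.01, 0.44, -0.03]])

```text
clock: 17.82
position: [0.6114, -0.0428, 0.2547]
tool_rot: [-3.141, -0.35, 0.142]
force: [0.4, 1.0, 0.1]
grip_width: 0.0853
```

Run:
```python
from h import *
import cv2,pickle
s=state();print(s['position'],s['tool_rot'],s['qpos'])
im,c=gr("wrist","p1");pickle.dump(c,open("p1.pkl","wb"));gr("side","p1s")
R=Rt((np.pi,-.35,.14));g=np.array([.6618,-.0353,.113]);chain([(g,R)])
w=[proj(c,np.array([.6618,-.0353,.135])),proj(c,np.array([.6618,-.0353,.065]))];print(w)
im=cv2.imread("pics/p1s.png");cv2.imwrite("pics/p1sz.png",cv2.resize(im[110:310,280:480],None,fx=3,fy=3,interpolation=cv2.INTER_CUBIC))
```

```text
[ 0.61137132 -0.04279375  0.25467546] [-3.14080372 -0.34981874  0.14178923] [-0.59853235  0.47133511  0.81781714  1.94261532 -0.75349069  0.63995404
 -0.75921439]
[-0.01, 0.0, 1.01, -0.0, -0.0, 0.0] [ 0.6618 -0.0353  0.113 ]
[(np.float64(314.7634093230644), np.float64(219.70554644196716)), (np.float64(314.9598479612708), np.float64(228.01967118480832))]
```

View pics/p1.png

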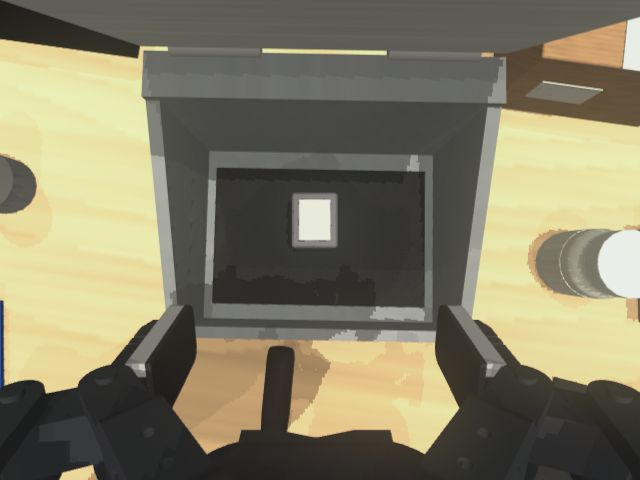

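View pics/p1sz.png

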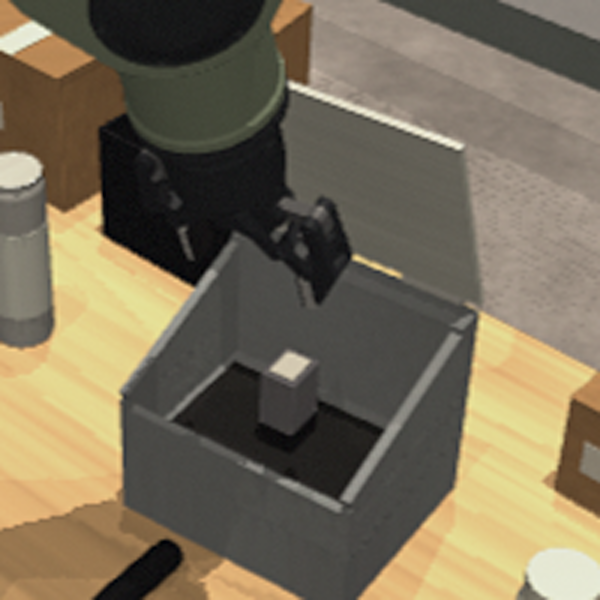

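arm_command(deltas=[[1, 0, 0, 0.25, 0, 0, 0], [1, 0, 0, 0.5, 0, 0, 0], [1, 0, 0, 0.7, 0, 0, 0], [1, 0, 0, 0.85, 0, 0, 0], [1, -0.01, 0, 0.95, 0, 0, 0], [1, -0.01, 0, 1, 0, 0, 0], [1, -0.01, 0, 1, 0, 0, 0]])

```text
clock: 18.8
position: [0.6613, -0.034, 0.1134]
tool_rot: [-3.14, -0.35, 0.144]
force: [1.0, -0.3, 0.8]
grip_width: 0.0851
```

Run:
```python
from h import *
import cv2
s=state();print(s['position'],s['tool_rot'],s['force'])
gr("wrist","q1")
```

```text
[ 0.66131895 -0.03399793  0.11338725] [-3.14025847 -0.35042518  0.14364677] [ 0.98101197 -0.28792903  0.7979406 ]
```

View pics/q1.png

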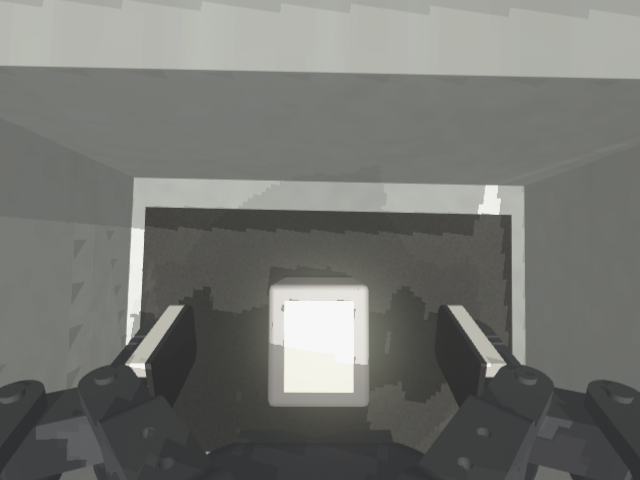

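arm_command(deltas=[[-1, 0, 0, 0, 0, 0, 0], [-1, 0, 0, 0, 0, 0, 0], [-1, 0, 0, 0, 0, 0, 0], [-1, 0, 0, 0, 0, 0, 0], [-1, 0, 0, 0, 0, 0, 0]], newtons=40)

```text
clock: 19.48
position: [0.6614, -0.0339, 0.1133]
tool_rot: [-3.14, -0.351, 0.144]
force: [-1.9, 1.3, 5.9]
grip_width: 0.0299
```

arm_command(deltas=[[-1, 0, 0, -0.1, 0, 0, 0], [-1, 0, 0, -0.25, 0, 0, 0], [-1, 0, 0, -0.5, 0, 0, 0], [-1, 0, 0, -0.75, 0, 0, 0], [-1, 0, 0, -1, 0, 0, 0], [-1, 0, 0, -1, 0, 0, 0]])

```text
clock: 20.23
position: [0.6103, -0.0419, 0.2567]
tool_rot: [-3.14, -0.354, 0.143]
force: [0.6, -0.0, -1.7]
grip_width: 0.0297
```

Run:
```python
from h import *
import cv2
s=state();print(s['position'],s['tool_rot'],s['force'],s['grip_width'])
gr("wrist","r1");gr("side","r1s")
```

```text
[ 0.61028879 -0.04185138  0.25673081] [-3.13968312 -0.35355151  0.1429585 ] [ 0.64616807 -0.04398172 -1.70176134] 0.02969174482200589
```

View pics/r1.png

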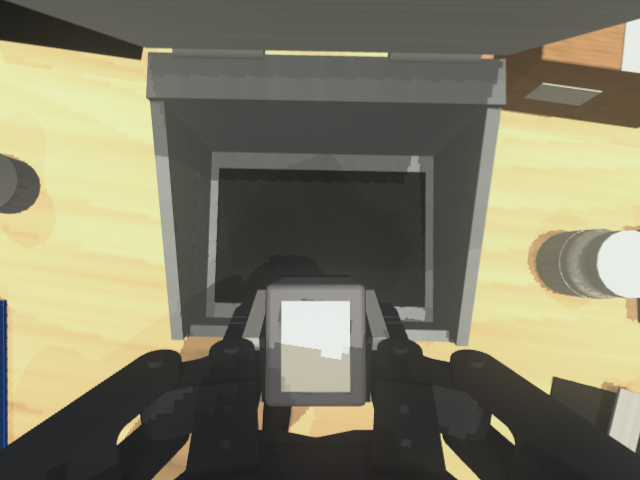

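View pics/r1s.png

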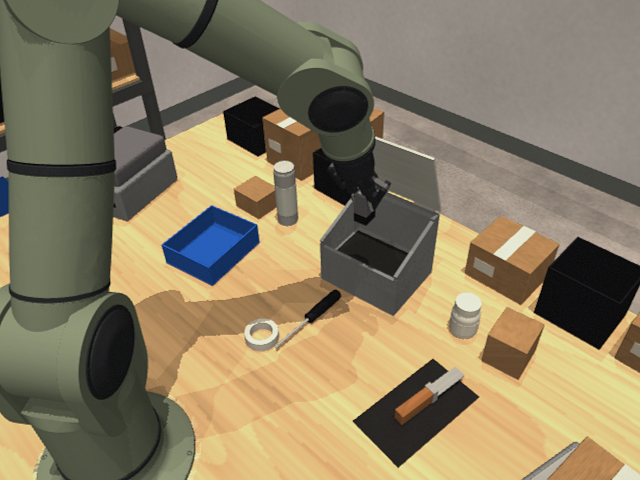

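Run:
```python
import cv2
im=cv2.imread("pics/a_side.png");cv2.imwrite("pics/s1.png",cv2.resize(im[200:290,155:265],None,fx=6,fy=6,interpolation=cv2.INTER_CUBIC))
im=cv2.imread("pics/a_scene.png");cv2.imwrite("pics/s2.png",cv2.resize(im[240:340,395:485],None,fx=6,fy=6,interpolation=cv2.INTER_CUBIC))
```

```text
(no output)
```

View pics/s1.png

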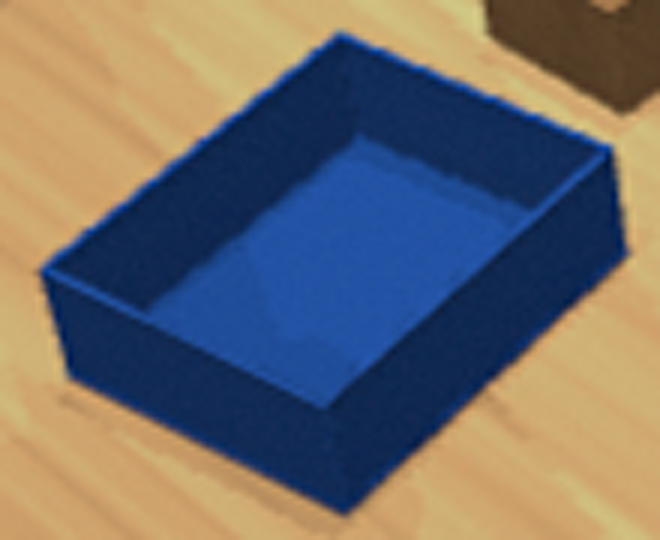

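View pics/s2.png

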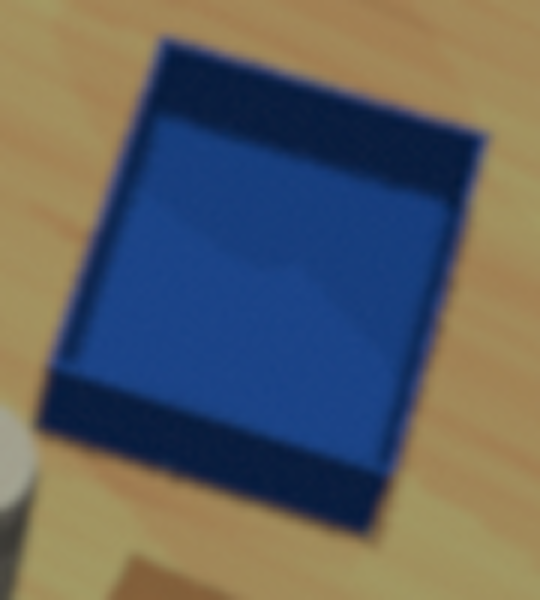

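Run:
```python
from h import *
np.set_printoptions(precision=4,suppress=True)
a,b=cal("scene"),cal("side")
S=[(340,33),(612,148),(325,408),(43,272)];C_=[(388,472),(58,365),(163,38),(487,137)]
s=lambda p:(p[0]/6+155-.4,p[1]/6+200-.4);c=lambda p:(p[0]/6+395-.4,p[1]/6+240-.4)
P=[]
for p,q in zip(S,C_):
    X,e=tri(a,c(q),b,s(p));P.append(X);print(X,e,onz(b,*s(p),.06))
P=np.array([onz(b,*s(p),.06) for p in S]);Q=np.array([onz(a,*c(p),.06) for p in C_]);print(P.mean(0),Q.mean(0))
d=P[0]-P[3]+P[1]-P[2];print(np.arctan2(d[1],d[0]),np.linalg.norm(d)/2)
# spray position
print(onz(b,285,168,.17), onz(b,287,224,0),'carton',onz(b,255,192,.06))
# floor centre via floor corners triangulated
for p,q in [((360,140),(383,465)),((155,308),(445,200))]: print('floor',tri(a,c(q),b,s(p)))
```

```text
[0.5268 0.3981 0.0585] 0.0005801444760274799 [0.5256 0.3966 0.06  ]
[0.5552 0.2569 0.0573] 0.0036457662158727146 [0.5542 0.2526 0.06  ]
[0.3813 0.22   0.0564] 0.0012984540363328136 [0.3797 0.216  0.06  ]
[0.3529 0.365  0.056 ] 0.0007125855318302525 [0.3511 0.3602 0.06  ]
[0.4527 0.3064 0.06  ] [0.4554 0.3108 0.06  ]
0.2059947902001538 0.17825194866786429
[0.6624 0.2558 0.17  ] [0.6523 0.2538 0.    ] carton [0.6385 0.3564 0.06  ]
floor (array([0.51  , 0.3865, 0.0186]), np.float64(0.0173953727690745))
floor (array([0.3815, 0.3545, 0.0272]), np.float64(0.019099689652352477))
```

Run:
```python
from h import *
f=lambda y:Rt((np.pi,-.352,y))
W=[((.56,.06,.27),f(.17)),((.53,.16,.27),f(.2)),((.48,.26,.25),f(.206)),((.453,.308,.15),f(.206)),((.453,.308,.0545),f(.206))]
chain(W)
```

```text
[-0.18, -0.72, -0.18, 0.01, 0.0, -0.03] [0.56 0.06 0.27]
[-0.08, -0.69, -0.03, 0.01, 0.0, -0.04] [0.53 0.16 0.27]
[-0.23, -0.72, 0.06, 0.0, 0.0, -0.0] [0.48 0.26 0.25]
[-0.33, -0.35, 0.59, 0.0, 0.0, -0.0] [0.453 0.308 0.15 ]
[-0.22, 0.0, 0.6, 0.0, 0.0, -0.0] [0.453  0.308  0.0545]
```

arm_command(deltas=[[-1, -0.09, -0.36, -0.09, 0, 0, -0.01], [-1, -0.18, -0.72, -0.18, 0.01, 0, -0.03]])

```text
clock: 20.58
position: [0.5634, 0.0541, 0.2684]
tool_rot: [3.141, -0.348, 0.165]
force: [0.3, 0.9, -0.5]
grip_width: 0.0295
```

arm_command(deltas=[[-1, -0.04, -0.35, -0.01, 0, 0, -0.02], [-1, -0.08, -0.69, -0.03, 0.01, 0, -0.04]])

```text
clock: 20.82
position: [0.5335, 0.1553, 0.2686]
tool_rot: [3.137, -0.349, 0.201]
force: [-0.1, 0.3, -1.3]
grip_width: 0.0293
```

arm_command(deltas=[[-1, -0.12, -0.36, 0.03, 0, 0, 0], [-1, -0.23, -0.72, 0.06, 0, 0, 0], [-1, -0.23, -0.72, 0.06, 0, 0, 0], [-1, -0.23, -0.72, 0.06, 0, 0, 0]])

```text
clock: 21.32
position: [0.4844, 0.2533, 0.2482]
tool_rot: [3.137, -0.349, 0.201]
force: [1.2, -0.1, -1.7]
grip_width: 0.0299
```

Run:
```python
from h import *
s=state();print(s['position'],s['tool_rot'],s['grip_width'],s['qpos'])
gr("wrist","t1")
f=lambda y:Rt((np.pi,-.352,y))
chain([((.453,.308,.15),f(.206)),((.453,.308,.0545),f(.206))])
```

```text
[0.48435314 0.25327249 0.24816885] [ 3.13655707 -0.34935002  0.20081984] 0.029891867861138108 [-1.48666355  0.46837317  1.08160275  2.10390688 -0.6090242   0.53440465
 -1.40712391]
[-0.35, -0.41, 0.57, 0.01, 0.0, -0.01] [0.453 0.308 0.15 ]
[-0.22, 0.0, 0.6, -0.0, 0.0, 0.0] [0.453  0.308  0.0545]
```

View pics/t1.png

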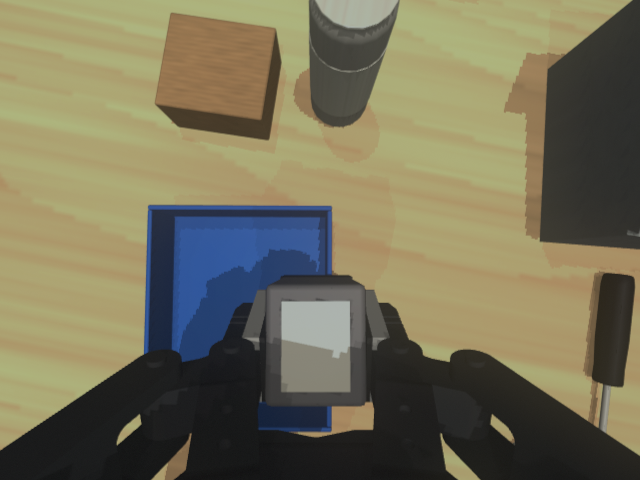

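arm_command(deltas=[[-1, -0.12, -0.14, 0.19, 0, 0, 0], [-1, -0.24, -0.28, 0.38, 0, 0, 0], [-1, -0.35, -0.41, 0.57, 0, 0, 0], [-1, -0.35, -0.41, 0.57, 0, 0, 0], [-1, -0.35, -0.41, 0.57, 0, 0, 0]])

```text
clock: 22.0
position: [0.454, 0.3083, 0.151]
tool_rot: [3.138, -0.351, 0.198]
force: [-0.0, -0.3, -0.4]
grip_width: 0.0292
```

Run:
```python
from h import *
s=state();print(s['position'],s['tool_rot'],s['grip_width'],s['qpos'])
im,c=gr("wrist","u1");gr("side","u1s")
f=lambda y:Rt((np.pi,-.352,y))
chain([((.453,.308,.0545),f(.206))])
for X in [(.5256,.3966,.06),(.5542,.2526,.06)]: print(proj(c,np.array(X)))
```

```text
[0.45395568 0.3082782  0.15095626] [ 3.13794937 -0.35083085  0.19775352] 0.02921472206503546 [-1.40890302  0.59479275  0.80498494  2.16916154 -0.81262164  0.31595834
 -1.38437262]
[-0.23, 0.0, 0.6, 0.01, 0.0, -0.01] [0.453  0.308  0.0545]
(np.float64(188.62238298839037), np.float64(151.96121415729354))
(np.float64(442.83030191693416), np.float64(152.2414515478572))
```

View pics/u1.png

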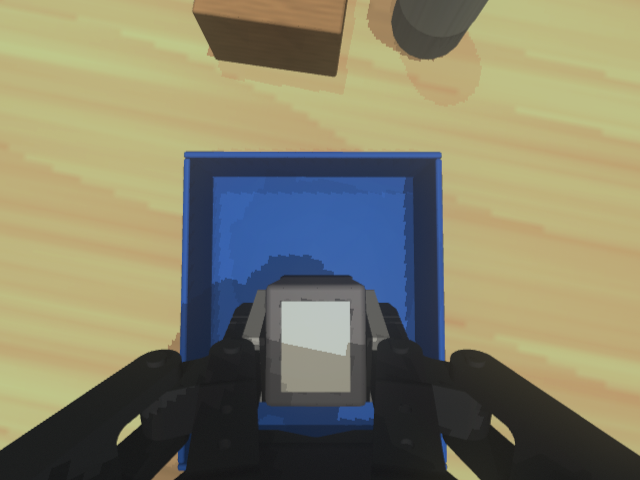

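View pics/u1s.png

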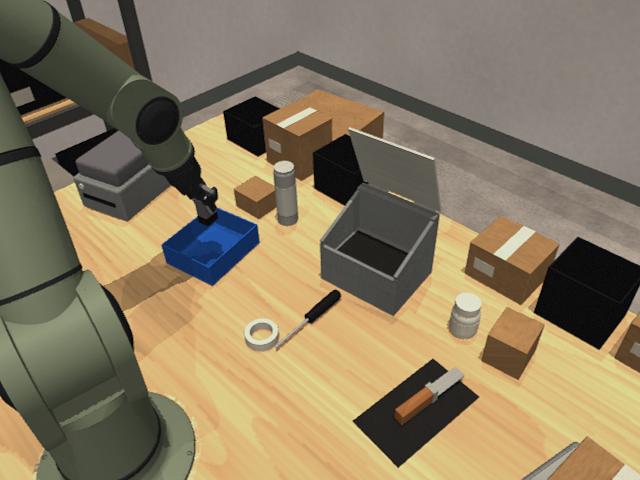

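Run:
```python
from h import *
f=lambda y:Rt((np.pi,-.352,y))
chain([((.495,.317,.115),f(.206)),((.495,.317,.0545),f(.206))])
```

```text
[0.18, -0.0, 0.32, 0.01, 0.0, -0.01] [0.495 0.317 0.115]
[-0.14, 0.0, 0.38, -0.0, 0.0, 0.0] [0.495  0.317  0.0545]
```

arm_command(deltas=[[-1, 0.09, 0, 0.1, 0.01, 0, -0.01], [-1, 0.18, 0, 0.22, 0.01, 0, -0.01], [-1, 0.18, 0, 0.32, 0.01, 0, -0.01], [-1, 0.18, 0, 0.32, 0.01, 0, -0.01]])

```text
clock: 22.6
position: [0.4943, 0.317, 0.1145]
tool_rot: [-3.14, -0.35, 0.207]
force: [0.2, -1.0, -1.4]
grip_width: 0.0294
```

Run:
```python
from h import *
s=state();print(s['position'],s['tool_rot'],s['grip_width'],s['qpos'])
f=lambda y:Rt((np.pi,-.352,y))
chain([((.495,.317,.0545),f(.206))])
```

```text
[0.49433435 0.3169809  0.11449268] [-3.14042068 -0.35001178  0.20716343] 0.029362859749457813 [-1.23492353  0.66399538  0.64851269  2.09591551 -0.87145228  0.26567317
 -1.29803546]
[-0.13, 0.0, 0.38, -0.0, 0.0, 0.0] [0.495  0.317  0.0545]
```

Run:
```python
from h import *
f=lambda y:Rt((np.pi,-.352,y))
chain([((.495,.317,.115),f(-.2)),((.495,.317,.0545),f(-.2))])
```

```text
[0.0, 0.0, -0.0, -0.18, 0.0, 0.49] [0.495 0.317 0.115]
[-0.13, -0.0, 0.38, 0.0, 0.0, -0.0] [0.495  0.317  0.0545]
```

arm_command(deltas=[[-1, 0, 0, 0, -0.06, 0, 0.16], [-1, 0, 0, 0, -0.12, 0, 0.33], [-1, 0, 0, 0, -0.18, 0, 0.49], [-1, 0, 0, 0, -0.18, 0, 0.49], [-1, 0, 0, 0, -0.18, 0, 0.49]])

```text
clock: 23.22
position: [0.4937, 0.3176, 0.1148]
tool_rot: [-3.141, -0.35, -0.198]
force: [-0.3, 0.8, -0.7]
grip_width: 0.0295
```

Run:
```python
from h import *
s=state();print(s['position'],s['tool_rot'],s['grip_width'],s['qpos'])
f=lambda y:Rt((np.pi,-.352,y))
chain([((.495,.317,.0545),f(-.2))])
```

```text
[0.49370456 0.31759668 0.1148058 ] [-3.14108148 -0.34984424 -0.19834237] 0.029476431529140864 [-1.46244076  0.84703781  0.9567454   2.03545048 -0.92176648  0.47201044
 -1.72648286]
[-0.13, 0.0, 0.38, -0.0, 0.0, 0.0] [0.495  0.317  0.0545]
```

arm_command(deltas=[[-1, -0.04, 0, 0.12, 0, 0, 0], [-1, -0.08, 0, 0.22, 0, 0, 0], [-1, -0.1, 0, 0.29, 0, 0, 0], [-1, -0.12, 0, 0.33, 0, 0, 0], [-1, -0.12, 0, 0.36, 0, 0, 0], [-1, -0.12, 0, 0.36, 0, 0, 0]])

```text
clock: 23.98
position: [0.4956, 0.3174, 0.0575]
tool_rot: [-3.141, -0.35, -0.201]
force: [0.1, -0.3, -1.6]
grip_width: 0.0293
```

Run:
```python
from h import *
import cv2
s=state();print(s['position'],s['tool_rot'],s['grip_width'],s['qpos'],s['force'])
gr("side","v1s");gr("scene","v1c")
im=cv2.imread("pics/v1s.png");cv2.imwrite("pics/v1sz.png",cv2.resize(im[150:290,140:280],None,fx=4,fy=4,interpolation=cv2.INTER_CUBIC))
im=cv2.imread("pics/v1c.png");cv2.imwrite("pics/v1cz.png",cv2.resize(im[210:340,385:500],None,fx=4,fy=4,interpolation=cv2.INTER_CUBIC))
f=lambda y:Rt((np.pi,-.352,y))
chain([((.495,.317,.054),f(-.2))])
```

```text
[0.49555839 0.31737478 0.05750982] [-3.14118309 -0.34981342 -0.20121304] 0.029333471555700142 [-1.37251022  0.89571058  0.80327576  2.04453235 -1.01917986  0.34685894
 -1.66358978] [ 0.06337745 -0.2677445  -1.5836296 ]
[-0.01, 0.0, 0.02, -0.0, 0.0, -0.0] [0.495 0.317 0.054]
```

View pics/v1sz.png

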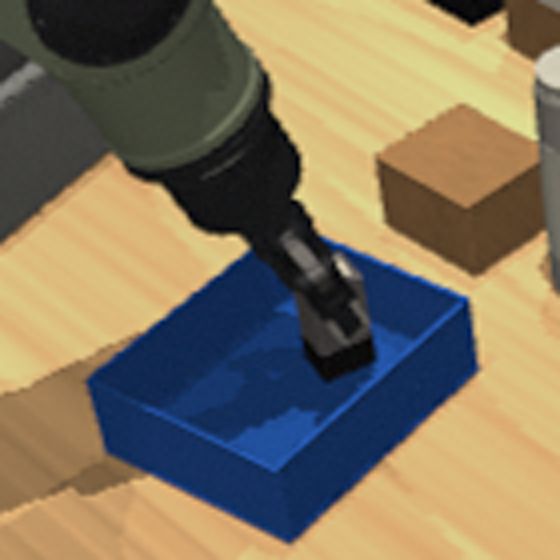

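View pics/v1cz.png

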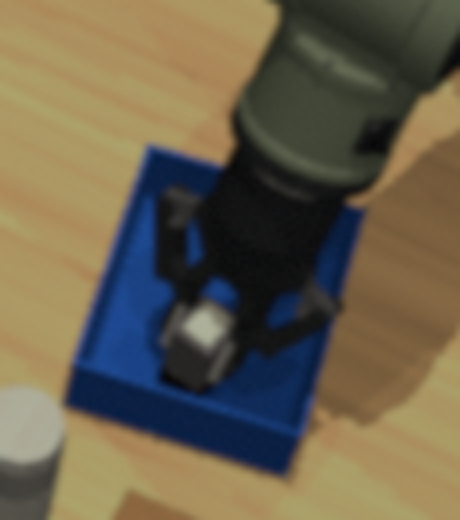

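arm_command(deltas=[[-1, 0, 0, 0.01, 0, 0, 0], [-1, -0.01, 0, 0.02, 0, 0, 0], [-1, -0.01, 0, 0.03, 0, 0, 0], [-1, -0.01, 0, 0.03, 0, 0, 0]])

```text
clock: 24.58
position: [0.4955, 0.3174, 0.0526]
tool_rot: [-3.141, -0.35, -0.201]
force: [-0.2, 0.9, -1.8]
grip_width: 0.0295
```

arm_command(deltas=[[-1, 0, 0, 0.01, 0, 0, 0], [-1, 0, 0, 0.01, 0, 0, 0]])

```text
clock: 24.82
position: [0.496, 0.3172, 0.0522]
tool_rot: [-3.14, -0.35, -0.202]
force: [-13.4, -2.4, 27.6]
grip_width: 0.0293
```

arm_command(deltas=[[-1, 0, 0, 0, 0, 0, 0], [-0.2, 0, 0, 0, 0, 0, 0], [0, 0, 0, 0, 0, 0, 0], [0, 0, 0, 0, 0, 0, 0], [0, 0, 0, 0, 0, 0, 0]], newtons=20)

```text
clock: 25.45
position: [0.496, 0.3173, 0.0512]
tool_rot: [-3.141, -0.35, -0.201]
force: [0.4, -0.6, -0.4]
grip_width: 0.0429
```

Run:
```python
from h import *
import cv2
s=state();print(s['position'],s['tool_rot'],s['grip_width'],s['force'])
gr("wrist","w1");gr("side","w1s")
im=cv2.imread("pics/w1s.png");cv2.imwrite("pics/w1sz.png",cv2.resize(im[150:290,140:280],None,fx=4,fy=4,interpolation=cv2.INTER_CUBIC))
```

```text
[0.49600561 0.317283   0.0511997 ] [-3.14148658 -0.34973971 -0.20107288] 0.042878777900576016 [ 0.40205943 -0.60484702 -0.38597592]
```

View pics/w1sz.png

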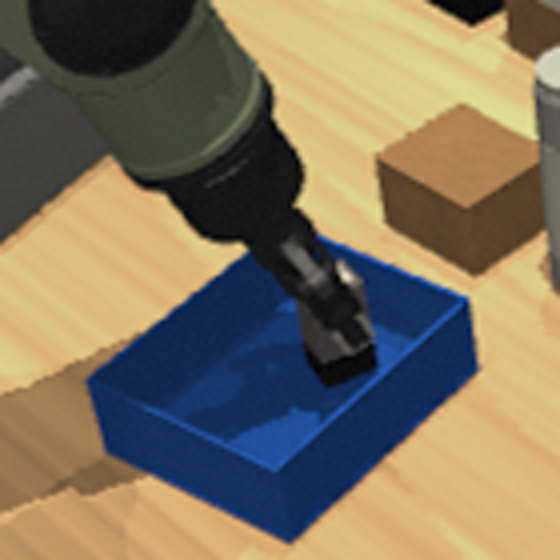

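View pics/w1.png

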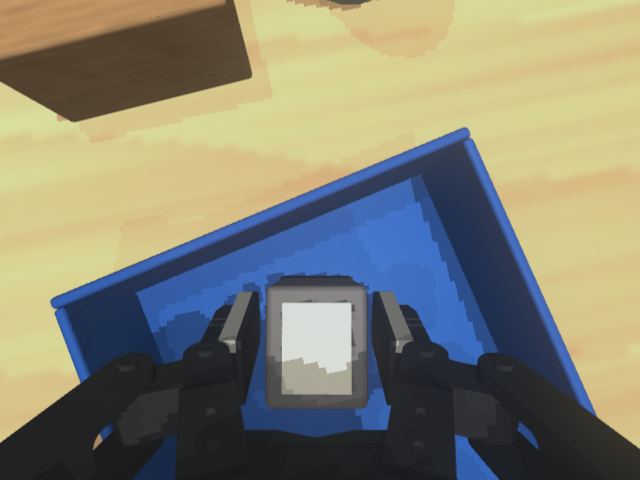

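arm_command(deltas=[[0, 0, 0, -0.1, 0, 0, 0], [0, 0, 0, -0.3, 0, 0, 0], [0, 0, 0, -0.6, 0, 0, 0], [0, 0, 0, -1, 0, 0, 0], [0, 0, 0, -1, 0, 0, 0], [0, 0, 0, -1, 0, 0, 0]])

```text
clock: 26.3
position: [0.4453, 0.3279, 0.1919]
tool_rot: [-3.141, -0.349, -0.2]
force: [0.2, 0.6, -0.5]
grip_width: 0.0428
```

Run:
```python
from h import *
import cv2
s=state();print(s['position'],s['tool_rot'],s['grip_width'],s['force'],s['qd'])
gr("wrist","x1");gr("side","x1s");gr("scene","x1c")
im=cv2.imread("pics/x1s.png");cv2.imwrite("pics/x1sz.png",cv2.resize(im[180:290,150:270],None,fx=5,fy=5,interpolation=cv2.INTER_CUBIC))
im=cv2.imread("pics/x1c.png");cv2.imwrite("pics/x1cz.png",cv2.resize(im[150:350,180:500],None,fx=2.4,fy=2.4,interpolation=cv2.INTER_CUBIC))
```

```text
[0.44532486 0.32789301 0.19189301] [-3.14113054 -0.34942076 -0.20041942] 0.04279815361606599 [ 0.2383013   0.64074919 -0.47540664] [ 0.02943387  0.01130272 -0.01882742  0.00373268 -0.00117948 -0.00489306
  0.00154738]
```

View pics/x1sz.png

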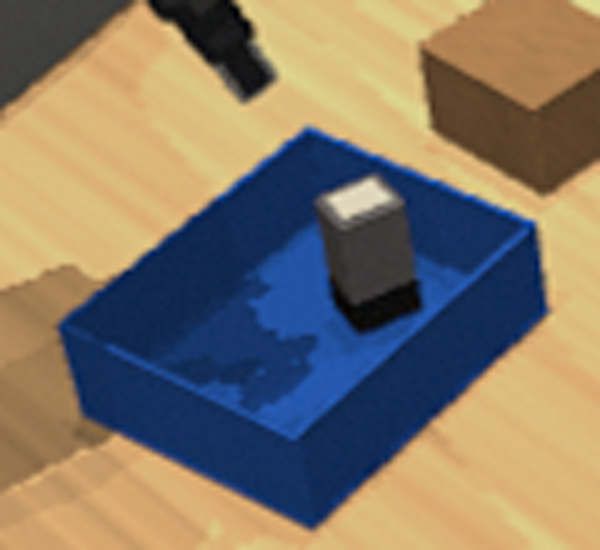

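View pics/x1cz.png

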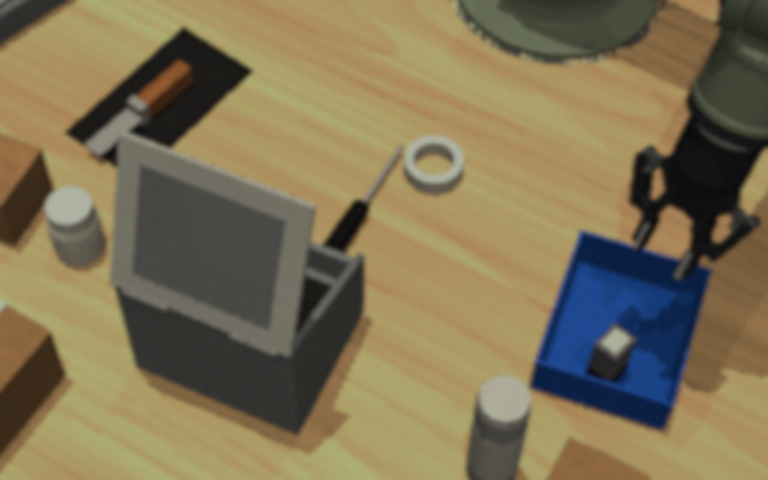

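View pics/x1s.png

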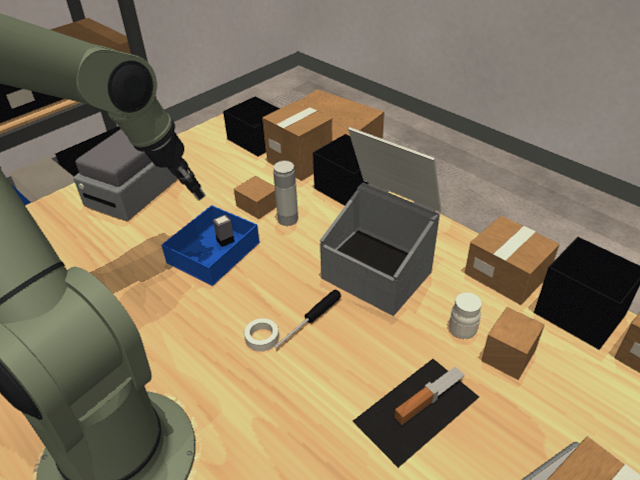

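View pics/x1.png

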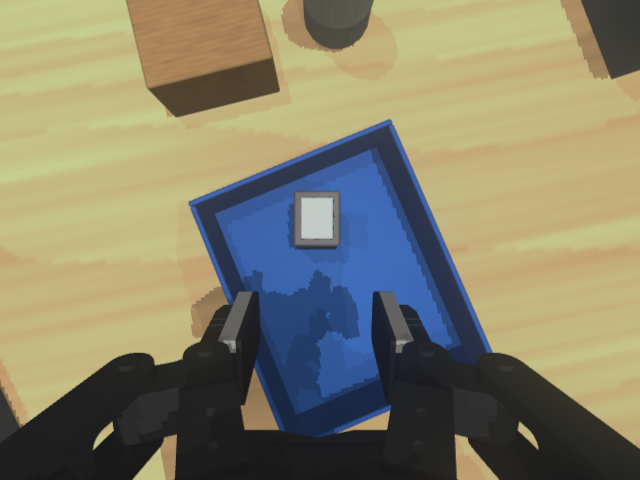

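arm_command(deltas=[[0, 0, 0, 0, 0, 0, 0], [0, 0, 0, 0, 0, 0, 0], [0, 0, 0, 0, 0, 0, 0]])

```text
clock: 26.82
position: [0.4457, 0.3274, 0.1921]
tool_rot: [-3.141, -0.35, -0.201]
force: [-0.1, 0.1, -0.0]
grip_width: 0.0428
```

```bash
python3 -c "
from workcell import job; print(job.job_done())"
```

```text
the job is handed in; nothing more can be done
None
```

I levered the cover up with the pry blade at the slot and pushed it open to about 1.55 rad. I then laid the blade back flat on its mat and set the relay upright in the blue bin, about 45 mm from its centre. The job was handed in at about 26.8 s, and no verdict was reported.

**Last checks**
- **Cover and blade:** the final pictures show the cover still open and the blade flat on the mat.
- **Relay:** it stands upright and released on the bin floor.
- **Other things:** the bystanders look unmoved by eye; I did not measure their positions again.
- **Robot:** the gripper is empty and about 0.19 m up, clear of everything, and the wrist force is near zero.

**What disagreed or went less smoothly**
- **Camera offset:** the scene camera placed points about 5–7 mm off in y from the side and wrist cameras, so I went by the side and wrist views.
- **Insertion angle:** the full 20° pitch was not reachable because the wrist joint was at its limit, so the blade went in at about 6° and was steepened during the lift.
- **Relay touchdown:** the wrist force reached about 28 N for a moment just before release. It was at zero after I opened the fingers.

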